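Index the jar carousel under the dosing nozzle and pin it

TASK

Turn the filling table until the open jar stands under the dosing nozzle, and lock the table there with the index pin, fully home through the plate in the bushing below, which has to be felt for near the pointer. Work gently: ease the table round, do not force the pin or drive the table hard against it, and keep all the jars standing in their nests and the other things on the bench where they are.

Things in the scene. Friction and masses are not known exactly. Their poses are not given: they have to be found in the camera images.
- stand: Fixed steel stand of the filling carousel; origin on the bench under the axle. +x points from the axle to the dosing nozzle; the index pointer is on its -x side, towards the robot. Round ring 374 mm across, its top (the deck) 48 mm above the bench, 5 mm under the turntable. A steel pointer (14 x 12 mm, top at 68 mm, black line) stands on it just outside the turntable's rim.
- index_mark (a point): Black line on top of the pointer, 180 mm from the axle on the stand's -x side, 68 mm above the bench. It marks only roughly the index bushing hidden under the plate: one hole in the deck, 15.0 mm across, 16 mm deep, 148 mm from the axle, adjustable and set up to 12 mm to EITHER side of the pointer's line. It must be found by feel. Pin and bushing should take no more than about 10 N.
- nozzle_tip (a point): Lower end of the dosing nozzle (13 mm across), 95 mm from the axle on the stand's +x side, 145 mm above the bench. It hangs from a column and pipe beyond the turntable (up to 322 mm high).
- turntable: Round aluminium plate, 336 mm across, 15 mm thick, about 3 kg; origin on the axle in its underside, 53 mm above the bench (upper face 68 mm), z up; yaw = table angle. Turns freely both ways without stops; bearing drag about 0.35 N m, so it stays where left and 2 to 4 N at a post moves it. Six stations at 0, 60, 120.. degrees from its x: each a nest of three 12 mm dowels, 95 mm from the axle.
- hole0 (a point): Mouth of the index hole of the station on the turntable's x axis, 148 mm from the axle, 68 mm above the bench: a vertical through hole 15.6 mm across, 1 mm chamfer, a short black line outward of it. Each station has one, outside its nest. With a station under the nozzle, the hole of the OPPOSITE station is at the pointer.
- post0 (a point): Foot of the turning post at 30 degrees from the turntable's x axis, 150 mm from the axle, 68 mm above the bench. Six such upright steel posts, 16 mm across and 50 mm high (top 118 mm above the bench), stand halfway between the stations (30, 90, 150.. degrees).
- index_pin: Loose index pin, 0.14 kg, upright in the parts block; origin at the centre of its foot, z up. Steel shank 14 mm across, 34 mm long, foot tapered to 10 mm; collar 26 mm across, 6 mm thick; black grip 20 mm across, 40 mm high. Through a plate hole it stands on the deck, collar 14 mm off the plate, and is carried round as the table turns. Over the bushing it drops by its own weight.
- pin_grip (a point): Point on the index pin's axis in the middle of its black grip, 62 mm above its foot. Pin fully home: collar on the plate, foot 34 mm above the bench, this point at 96 mm; the table is then locked with about 1 mm of play. Pin standing on the deck, not home: this point at 110 mm. It drops only with hole and bushing in line to about 1 mm.
- jar_open: The one open, empty glass jar (no lid), 56 mm across, 60 mm high, 0.1 kg; origin at the centre of its underside. It stands loose in a nest one station to either side of the nozzle (40 to 80 degrees off).
- jar_a: Full jar with a brass lid, 56 mm across, 66 mm high, 0.19 kg, loose in a nest of the turntable; origin at the centre of its underside.
- jar_b: Another full jar with a brass lid, as jar_a.
- jar_c: Another full jar with a brass lid, as jar_a.
- jar_d: Another full jar with a brass lid, as jar_a. One nest is empty.
- parts_block: Fixed white plastic block 120 x 56 x 45 mm high beside the carousel, left or right; origin at the centre of its underside, long side along its x. Two holes 18 mm across and 40 mm deep: the index pin stands in the one 32 mm to -x (collar on the block, so its grip is 51 to 91 mm above the bench), a spare nozzle in the one 34 mm to +x.
- spare_nozzle: Spare steel dosing nozzle, 59 mm long with a 25 mm collar and a short 19 mm steel head, standing in the block's other hole; leave it.
- nut_tub: White tub of hazelnuts 115 x 100 x 55 mm on the other side of the carousel; origin under its centre; leave it.
- palette_knife: Small palette knife about 180 mm long lying on the bench; leave it.
- lid_stack: Stack of brass jar lids, 55 mm across, 60 mm high; leave it.
There are look-alikes about, which are no part of the job. What is shaped like the index_pin but red is not meant. Leave any red look-alike of the jar_a alone.

How it is judged:
By the outcome, as a careful person would: the job done as asked, in the order asked, and still so for the second after the job is handed in, with the robot touching nothing.
It also fails if it takes over 64 s, if anything falls off the work surface, if the arm or the gripper's body presses on something with over 40 N, if the wrist force passes 120 N, or if a joint passes its speed limit or range.

ROBOT

A 6-joint arm with a two-finger parallel gripper is mounted at the origin on the work surface. World frame = base frame: x ahead of the robot, y to its left, z up, the work surface at z = 0. Lengths are in m, angles in rad, forces in N, time in s.
With the tool pointing down it reaches from about 0.35 to 0.875 m from the base axis. Payload 4.2 kg.
Tool frame: the origin (TCP) lies at the very end of the fingers, on their centre line; the grasp point (between the pads) lies 19 mm behind it; y points along the fingers, x is the direction in which the jaws open and shut, and the axes are right-handed (so a half turn about y gives the same grasp; the last joint's range is limited). The gripper opens to 85 mm and grips with 20 to 120 N. Pads are 22 mm wide; open, the fingers measure 114 mm over their backs; the gripper's body (76 mm by 85 mm) begins 54 mm behind the grasp point. The pads swing forward as they close: fully open they stand 13 mm farther back than shut.
Start: joints at [1.478, 0.385, 0.008, 0, -1.194, -0.259], TCP at [0.215, 0.587, 0.231] pointing down, gripper open.
Joint ranges: [-3.14, 3.14], [-1.21, 2.06], [-1.07, 1.41], [-3.16, 2.05], [-2.99, -0.16], [-3.1, 3.1]. Speed limits (rad/s): [2.79, 2.79, 3.14, 3.14, 3.14, 3.14].

INTERFACE

Orientations are given as a unit quaternion [x, y, z, w].
In Python, from bench import robot, eyes, models gives the robot as it stands.
- The arm moves only by the tool jog_arm, never from a script. Its argument "rows" is a list of rows, each an object of numbers: "tx", "ty", "tz": the shift along the tool's x, y, z each as a share of 0.3 m, from -1 to 1; "rx", "ry", "rz": the turn, a rotation vector about the tool's x, y, z each as a share of 30 degrees, from -1 to 1. In form: [{"tx": .., "ty": .., "tz": .., "rx": .., "ry": .., "rz": ..}, ...]. A call has 1 to 10 rows; each row is the pose to reach, as a shift and turn from the pose commanded when the call began, along the tool's axes at that moment; what a row does not reach only later rows make up. A row lasts 1/12 s, in which the tool goes at most 41.7 mm and 7.16 degrees, less where a joint would pass 70% of its speed; a pose out of reach is approached as far as the arm can. A call with a number of a shift or a turn outside -1 to 1 is refused whole. A call with a gripper value outside its range is refused whole. "grip" is the closure in counts, from 0 (fully open) to 255 (shut), set as the call begins (left out, the last holds). The fingers move at their own pace and stop on an object; "grip_force" is the grip in N (left out, the last holds). Time passes only in rows, so rows that repeat a pose let the fingers close. It gives the time, the measured TCP pose, the force and the opening at its end, in the units of the state.
- robot.read_state(): the state, without advancing time (a new reading comes with each control period).
- eyes.grab_frame(name): name is "side" or "top" or "wrist"; returns a dict with "img" (420x560x3 uint8, blue, green, red), "fx", "fy", "cx", "cy" (pixels), "R" (3x3) and "t" (3): a world point X has camera coordinates R X + t. Camera axes: x right, y down, z forward; pixel columns grow to the right and rows downward; lengths in m; the calibration is good to about 2 mm. A picture is of the moment at which its call begins. There is no depth.
- robot.finish_job(): hands the job in, once; it reports no verdict.
Trained networks look in the newest picture that a camera, given by its name, has taken for a name from the list of things; names that differ only in an ending like _2 or _b are one class to them, and where a whole thing is asked for, a point or a joint stands for the part that bears it (a point fixed in the world has none). Each returns a list of dicts, best first, with "conf" (0 to 1); they miss things now and then, are a little off and sometimes report something else, mostly with a low value. They report only what shows in the picture. A call takes as long as a camera call. They do not tell look-alikes from the thing itself.
- models.find_in(label, camera): "bbox" ([left, top, width, height] in pixels, round what is visible of it).
- models.silhouettes(label, camera): "region" (420x560 bool, what is visible of it) and "bbox" ([left, top, width, height] in pixels, round what is visible of it).
The state is a dict: "time": time; "joint_positions": joint angles; "qvel": joint speeds; "effort": joint torques, N m; "tool_pos": TCP position; "ee_rot": TCP orientation; "force": force on the tool from outside, world axes, zero at the start; "ft_torque": the same for the moment, N m; "width": finger opening in m.
Only numpy, scipy, OpenCV 4.12 (cv2) and the standard library are available. Lean on these libraries where they do the work, as an engineer would, in place of code of your own. Each camera call takes 0.05 s, during which the arm holds its last target.

## Working session

There is one attempt and no reset: what is moved stays moved. The work goes in short steps, Python scripts to look and compute and a tool call to move; the robot and the scene stay as the last step left them, time stands still between calls to the robot, and variables do not carry over. Pictures are saved under pics/ and viewed, and the job is handed in when it is done.

Besides the shell and the picture viewer there is one more tool, called after "Request:" by a JSON object that holds its "name" and its "arguments", one argument or row to a line. jog_arm: Moves the arm, as the interface text tells. Its arguments: {"type":"object","properties":{"rows":{"type":"array"},"grip":{"type":"number"},"grip_force":{"type":"number"}},"required":["rows"]}

```bash
ls; mkdir -p pics; python3 - <<'E'
from bench import robot, eyes, models
import cv2
for n in ("side","top","wrist"):
    f=eyes.grab_frame(n); cv2.imwrite(f"pics/{n}0.png",f["img"]); print(n,f["fx"],f["fy"],f["cx"],f["cy"],f["R"],f["t"])
print(robot.read_state())
E
```

```text
pics
side 450.7578589646154 450.7578589646154 280.7179850725254 202.55103485006404 [[ 0.95546086 -0.29447006 -0.01954318]
 [-0.16701387 -0.48493304 -0.85845577]
 [ 0.24331239  0.82348487 -0.51251512]] [-0.52890525  0.17162379  1.25648034]
top 397.78801945538214 397.78801945538214 269.1913494194456 207.13867665972666 [[-0.0126248  -0.99991664  0.0027078 ]
 [-0.98466653  0.01196095 -0.17403665]
 [ 0.17398976 -0.00486346 -0.98473545]] [-0.0272272   0.5618191   1.10630347]
wrist 352.64156592549125 352.64156592549125 281.20924247541444 212.87145453463302 [[-0.34569266 -0.93834671  0.00142357]
 [-0.88822496  0.32771595  0.32196069]
 [-0.30257728  0.11003499 -0.94675197]] [ 0.62368565 -0.0426905   0.37995267]
{'time': 0.15, 'joint_positions': array([ 1.47755958e+00,  3.85368648e-01,  6.95399598e-03, -3.28617231e-04,
       -1.19397319e+00, -2.58620833e-01]), 'qvel': array([-0.0009694 , -0.00262161,  0.0047904 ,  0.00402091,  0.00093587,
       -0.001098  ]), 'effort': array([ 6.31686225e-05, -3.92679405e+01,  1.88580823e+01,  4.18863818e+00,
       -3.43728098e-03,  4.24151754e-07]), 'tool_pos': array([0.21523123, 0.58631966, 0.23048872]), 'ee_rot': array([ 0.40518168, -0.57945828,  0.58017745, -0.40428954]), 'force': array([-0.71470172, -0.21408551,  0.01967902]), 'ft_torque': array([ 0.03243596, -0.04360954,  0.02732953]), 'width': 0.08515486593396666}
```

View pics/top0.png

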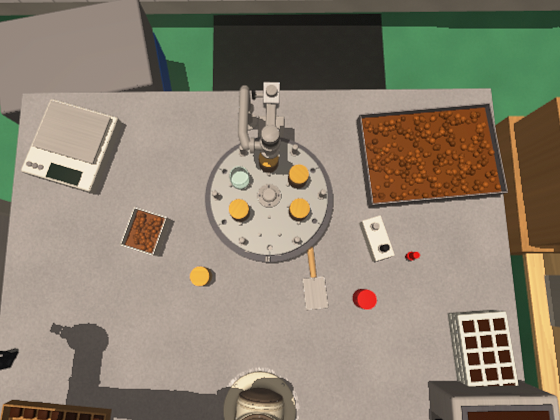

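View pics/side0.png

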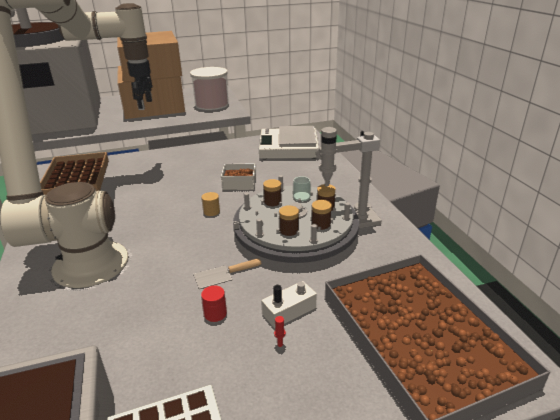

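View pics/wrist0.png

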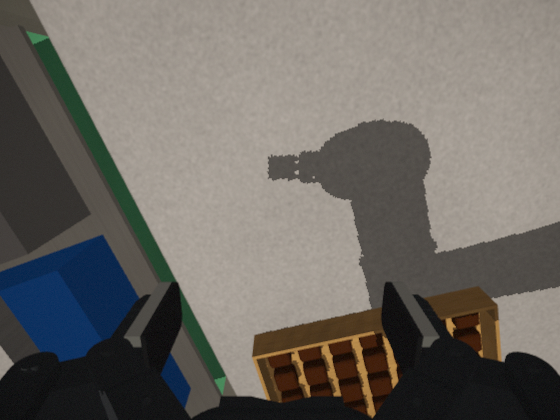

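```bash
cat > h.py <<'E'
import numpy as np, cv2
from bench import robot, eyes, models
def ray(f,u,v,z):
    d=f["R"].T@np.array([(u-f["cx"])/f["fx"],(v-f["cy"])/f["fy"],1.0]); c=-f["R"].T@f["t"]
    return c+d*(z-c[2])/d[2]
def proj(f,X):
    p=f["R"]@np.array(X)+f["t"]; return np.array([f["cx"]+f["fx"]*p[0]/p[2],f["cy"]+f["fy"]*p[1]/p[2]])
E
python3 - <<'E'
from h import *
f=eyes.grab_frame("top"); img=f["img"]
cv2.imwrite("pics/crop1.png",cv2.resize(img[80:280,180:440],None,fx=3,fy=3,interpolation=cv2.INTER_CUBIC))
for l in ("turntable","stand","index_pin","parts_block","jar_open","jar_a","index_mark","hole0","post0","nozzle_tip","spare_nozzle","lid_stack","nut_tub","palette_knife"):
  for r in models.find_in(l,"top")[:7]:
    b=r["bbox"]; print(l,[round(x,1) for x in b],round(b[0]+b[2]/2,1),round(b[1]+b[3]/2,1),round(r["conf"],2))
for l,z in (("turntable",.068),("stand",.048)):
  r=models.silhouettes(l,"top")[0]["region"].astype(np.uint8)
  cs,_=cv2.findContours(r,0,1); c=max(cs,key=cv2.contourArea)[:,0]
  P=np.array([ray(f,u,v,z)[:2] for u,v in c])
  h=cv2.convexHull(P.astype(np.float32))
  print(l,cv2.minEnclosingCircle(P.astype(np.float32)),np.ptp(P,axis=0))
E
```

```text
turntable [213.6, 140.8, 113.7, 116.4] 270.4 199.0 0.7
turntable [288.2, 200.1, 22.4, 22.2] 299.4 211.2 0.65
turntable [257.5, 151.2, 24.5, 22.7] 269.8 162.5 0.57
stand [207.8, 86.1, 128.3, 179.1] 272.0 175.6 0.68
index_pin [376.5, 245.4, 13.5, 9.7] 383.2 250.2 0.63
parts_block [360.0, 216.0, 32.8, 46.3] 376.4 239.2 0.67
parts_block [231.0, 167.5, 23.2, 23.5] 242.6 179.2 0.25
jar_open [230.7, 165.0, 20.7, 26.1] 241.0 178.1 0.96
jar_a [288.1, 163.0, 17.6, 26.4] 296.9 176.2 0.81
jar_a [256.5, 152.9, 26.4, 22.8] 269.7 164.3 0.81
jar_a [353.2, 289.6, 22.2, 18.9] 364.3 299.1 0.79
jar_a [230.0, 201.7, 18.8, 23.0] 239.4 213.2 0.77
jar_a [290.0, 200.6, 22.8, 21.2] 301.4 211.2 0.67
index_mark [258.3, 156.8, 20.9, 18.9] 268.8 166.2 0.55
hole0 [209.1, 143.5, 115.3, 110.9] 266.8 198.9 0.87
post0 [210.3, 140.9, 117.4, 115.5] 269.0 198.7 0.73
post0 [371.0, 223.8, 9.4, 11.2] 375.7 229.4 0.63
nozzle_tip [201.6, 83.4, 128.7, 178.4] 265.9 172.6 0.55
lid_stack [186.9, 269.0, 25.5, 19.2] 199.7 278.6 0.82
nut_tub [118.8, 205.6, 51.6, 52.3] 144.6 231.8 0.92
palette_knife [302.8, 245.6, 28.0, 62.9] 316.8 277.1 0.84
turntable ((0.5925095081329346, -0.03364510461688042), 0.17094428837299347) [0.32775228 0.3340489 ]
stand ((0.6775524020195007, -0.03261693939566612), 0.27435094118118286) [0.54641954 0.37175707]
```

View pics/crop1.png

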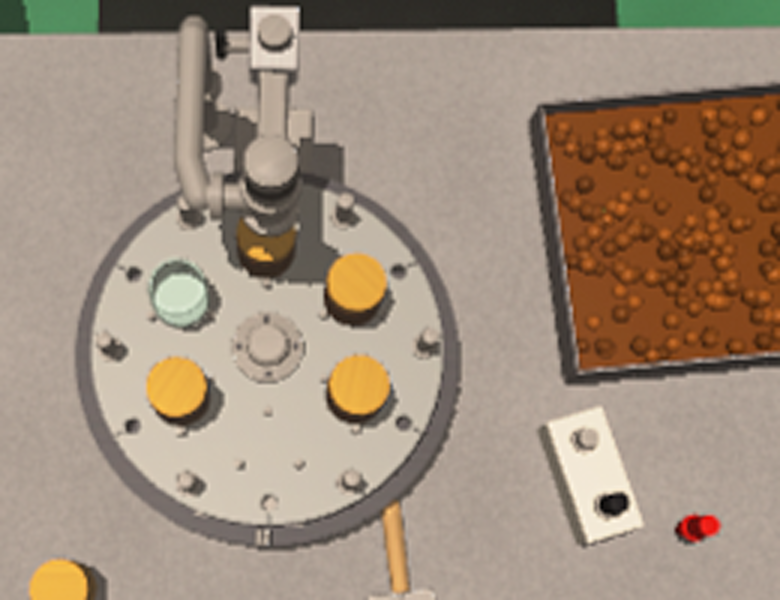

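```bash
cat >> h.py <<'E'
from scipy.optimize import least_squares
def fit_table(f,px,r=.148,off=0,z=.068):
    P=np.array([ray(f,u,v,z)[:2] for u,v in px])
    c0=P.mean(0)
    def res(q):
        d=P-q[:2]; a=np.arctan2(d[:,1],d[:,0])-q[2]-off
        k=np.round(a/(np.pi/3))*np.pi/3
        t=q[:2]+r*np.c_[np.cos(k+q[2]+off),np.sin(k+q[2]+off)]
        return (P-t).ravel()
    best=min((least_squares(res,[*c0,y]) for y in np.linspace(-.5,.5,7)),key=lambda s:s.cost)
    return best.x, best.fun.reshape(-1,2)
E
python3 - <<'E'
from h import *
f=eyes.grab_frame("top")
c=lambda p:(p[0]/3+180-.33,p[1]/3+80-.33)
x,r=fit_table(f,[c(p) for p in [(133,273),(398,271),(133,426),(402,422),(268,502)]])
print("table",x,np.degrees(x[2])); print(r*1e3)
p=ray(f,*c((265,537)),.068); d=p[:2]-x[:2]; print("ptr",p,np.hypot(*d),np.degrees(np.arctan2(*d[::-1])))
print("jar",ray(f,*c((180,292)),.128))
print("pin top(in block)",ray(f,*c((614,502)),.091), "noz",ray(f,*c((586,435)),.08))
print("block corners",[ray(f,*c(p),.045).round(3) for p in [(543,428),(603,406),(643,525),(587,545)]])
print("lidstack",ray(f,*c((60,587)),.06),"redpin",ray(f,*c((708,525)),.08),"knife",ray(f,315.0,300,0.01),ray(f,310,250,.01))
print("nozzlehead",ray(f,*c((272,165)),.25),"col",ray(f,*c((275,35)),.32))
print([ [round(v,3) for v in proj(f,(x[0]+.0,x[1],.068))]])
img=cv2.resize(f["img"][70:280,180:440],None,fx=3,fy=3,interpolation=cv2.INTER_CUBIC)
E
```

```text
table [ 0.59245387 -0.032535   -0.00081679] -0.0467983658771692
[[ 0.68858119  0.16732484]
 [-0.1522     -0.08707123]
 [-0.74348262 -1.02002359]
 [ 0.169632    0.6551405 ]
 [ 0.03746943  0.28462948]]
ptr [ 0.41201027 -0.02892846  0.068     ] 0.1804796378800854 178.85497859862753
jar [0.63236941 0.04603711 0.128     ]
pin top(in block) [ 0.43882028 -0.34943843  0.091     ] noz [ 0.50243994 -0.33038489  0.08      ]
block corners [array([ 0.514, -0.299,  0.045]), array([ 0.535, -0.358,  0.045]), array([ 0.42 , -0.389,  0.045]), array([ 0.402, -0.335,  0.045])]
lidstack [0.36857335 0.16238761 0.06      ] redpin [ 0.41734495 -0.43820797  0.08      ] knife [ 0.29453335 -0.16319112  0.01      ] [ 0.43852756 -0.15313735  0.01      ]
nozzlehead [ 0.70787319 -0.03832182  0.25      ] col [ 0.78801503 -0.04132016  0.32      ]
[[np.float64(268.498), np.float64(195.38)]]
```

```bash
cat >> h.py <<'E'
from scipy.spatial.transform import Rotation as Ro
def Rt(x):  # tool rotation with jaw x-axis along world horizontal dir, pointing down
    x=np.array([x[0],x[1],0.]); x/=np.linalg.norm(x); y=np.array([0,0,-1.]); return np.c_[x,y,np.cross(x,y)]
def plan(pos,xdir=None,base=None,baseR=None):
    s=robot.read_state(); p=s["tool_pos"] if base is None else np.array(base); R=Ro.from_quat(s["ee_rot"]).as_matrix() if baseR is None else baseR
    d=R.T@(np.array(pos)-p)/.3
    out={"t":d.round(4)}
    if xdir is not None:
        rv=Ro.from_matrix(R.T@Rt(xdir)).as_rotvec()/np.radians(30); out["r"]=rv.round(4)
    return out
E
python3 - <<'E'
from h import *
s=robot.read_state(); print(Ro.from_quat(s["ee_rot"]).as_matrix().round(4))
print(plan((.45,-.11,.2),(0,1))); print(plan((.45,-.11,.2),(0,-1)))
E
```

```text
[[-0.3446  0.      0.9388]
 [-0.9388 -0.     -0.3446]
 [-0.     -1.      0.    ]]
{'t': array([1.9106, 0.1045, 1.5345]), 'r': array([-0.0000e+00,  5.3281e+00, -1.0000e-04])}
{'t': array([1.9106, 0.1045, 1.5345]), 'r': array([-1.000e-04, -6.719e-01,  0.000e+00])}
```

Request:
{"name": "jog_arm", "arguments": {
  "rows": [
    {"tx": 0.5, "ty": 0.0, "tz": 0.4, "rx": 0, "ry": -0.336, "rz": 0},
    {"tx": 1.0, "ty": 0.0, "tz": 0.8, "rx": 0, "ry": -0.672, "rz": 0},
    {"tx": 1.0, "ty": 0.0, "tz": 0.8, "rx": 0, "ry": -0.672, "rz": 0},
    {"tx": 1.0, "ty": 0.0, "tz": 0.8, "rx": 0, "ry": -0.672, "rz": 0},
    {"tx": 1.0, "ty": 0.0, "tz": 0.8, "rx": 0, "ry": -0.672, "rz": 0},
    {"tx": 1.0, "ty": 0.0, "tz": 0.8, "rx": 0, "ry": -0.672, "rz": 0},
    {"tx": 1.0, "ty": 0.0, "tz": 0.8, "rx": 0, "ry": -0.672, "rz": 0},
    {"tx": 1.0, "ty": 0.0, "tz": 0.8, "rx": 0, "ry": -0.672, "rz": 0},
    {"tx": 1.0, "ty": 0.0, "tz": 0.8, "rx": 0, "ry": -0.672, "rz": 0},
    {"tx": 1.0, "ty": 0.0, "tz": 0.8, "rx": 0, "ry": -0.672, "rz": 0}
  ],
  "grip": 150,
  "grip_force": 25
}}

```text
time: 1.88
tool_pos: [0.3372, 0.2178, 0.2315]
ee_rot: [-0.499, 0.501, -0.501, 0.499]
force: [0.3, 1.0, 0.0]
width: 0.0353
```

```bash
python3 - <<'E'
from h import *
s=robot.read_state(); print(s["joint_positions"].round(3),s["width"])
print(Ro.from_quat(s["ee_rot"]).as_matrix().round(4)); print(plan((.462,-.11,.2),(0,-1)))
E
```

```text
[ 0.983 -0.009 -0.493 -0.    -1.088  0.584] 0.03532651792598336
[[-3.8e-03 -6.0e-04  1.0e+00]
 [-1.0e+00 -5.0e-04 -3.8e-03]
 [ 5.0e-04 -1.0e+00 -6.0e-04]]
{'t': array([1.0911, 0.1052, 0.4204]), 'r': array([ 0.0011, -0.0073,  0.0009])}
```

Request:
{"name": "jog_arm", "arguments": {
  "rows": [
    {"tx": 1.0, "ty": 0.0, "tz": 0.42},
    {"tx": 1.0, "ty": 0.0, "tz": 0.42},
    {"tx": 1.0, "ty": 0.0, "tz": 0.42},
    {"tx": 1.0, "ty": 0.0, "tz": 0.42},
    {"tx": 1.0, "ty": 0.0, "tz": 0.42},
    {"tx": 1.0, "ty": 0.0, "tz": 0.42},
    {"tx": 1.0, "ty": 0.0, "tz": 0.42},
    {"tx": 1.0, "ty": 0.0, "tz": 0.42},
    {"tx": 1.0, "ty": 0.0, "tz": 0.42}
  ]
}}

```text
validation failed for argument at $.ro...
```

```bash
python3 - <<'E'
from h import *
f=eyes.grab_frame("wrist"); s=robot.read_state(); print(s["tool_pos"]); print(-f["R"].T@f["t"])
import pickle; pickle.dump({k:f[k] for k in f},open("w1.pkl","wb"))
cv2.imwrite("pics/w1.png",f["img"])
E
```

```text
[0.3374848  0.21870137 0.23164525]
[0.41972638 0.21707011 0.37368256]
```

View pics/w1.png

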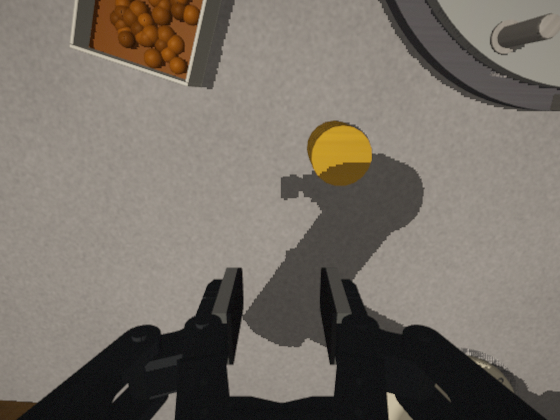

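Request:
{"name": "jog_arm", "arguments": {
  "rows": [
    {"tx": 0.9, "ty": 0.0, "tz": 0.1, "rx": 0, "ry": 0, "rz": 0},
    {"tx": 0.9, "ty": 0.0, "tz": 0.1, "rx": 0, "ry": 0, "rz": 0},
    {"tx": 0.9, "ty": 0.0, "tz": 0.1, "rx": 0, "ry": 0, "rz": 0},
    {"tx": 0.9, "ty": 0.0, "tz": 0.1, "rx": 0, "ry": 0, "rz": 0},
    {"tx": 0.9, "ty": 0.0, "tz": 0.1, "rx": 0, "ry": 0, "rz": 0},
    {"tx": 0.9, "ty": 0.0, "tz": 0.1, "rx": 0, "ry": 0, "rz": 0},
    {"tx": 0.9, "ty": 0.0, "tz": 0.1, "rx": 0, "ry": 0, "rz": 0},
    {"tx": 0.9, "ty": 0.0, "tz": 0.1, "rx": 0, "ry": 0, "rz": 0}
  ]
}}

```text
time: 2.6
tool_pos: [0.3676, -0.05, 0.2314]
ee_rot: [0.499, -0.501, 0.501, -0.499]
force: [-0.2, 0.4, 0.2]
width: 0.0351
```

```bash
python3 - <<'E'
from h import *
f=eyes.grab_frame("wrist"); s=robot.read_state(); print(s["tool_pos"],s["qvel"].round(3)); print(-f["R"].T@f["t"])
import pickle; pickle.dump({k:f[k] for k in f},open("w1.pkl","wb"))
cv2.imwrite("pics/w1b.png",f["img"])
E
```

```text
[ 0.36765422 -0.04870929  0.23138745] [ 0.06  -0.007 -0.005 -0.004  0.002 -0.018]
[ 0.45008445 -0.05090246  0.37369708]
```

View pics/w1b.png

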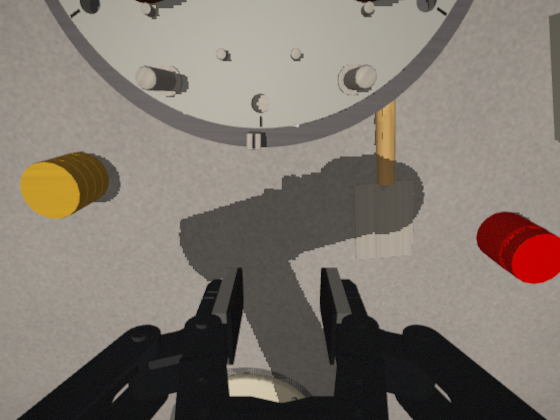

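```bash
python3 - <<'E'
from h import *
import pickle; f=pickle.load(open("w1.pkl","rb"))
cv2.imwrite("pics/w1z.png",cv2.resize(f["img"][0:160,120:400],None,fx=2.8,fy=2.8,interpolation=cv2.INTER_CUBIC))
for n,u,v,z in (("hole",260,103,.068),("ptr",254.5,141,.068),("postR top",364,77,.118),("postL top",148,78,.118)):
    print(n,ray(f,u,v,z).round(4))
E
```

```text
hole [ 0.4424 -0.0332  0.068 ]
ptr [ 0.4114 -0.0277  0.068 ]
postR top [ 0.46  -0.107  0.118]
postL top [0.4603 0.0394 0.118 ]
```

View pics/w1z.png

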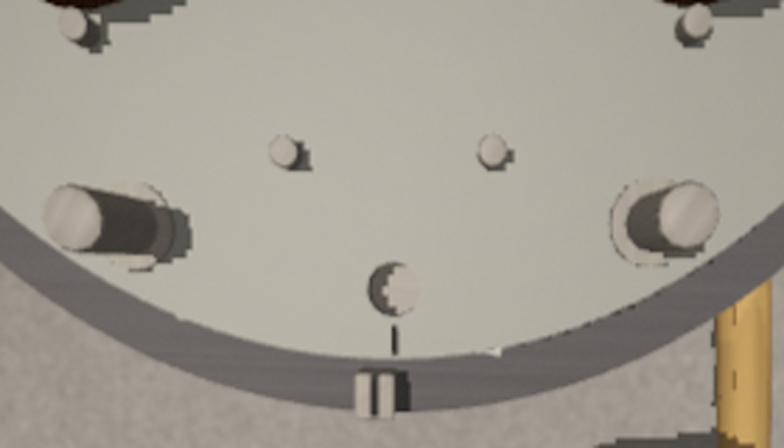

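Request:
{"name": "jog_arm", "arguments": {
  "rows": [
    {"tx": 0.195, "ty": 0.2, "tz": 0.31, "rx": 0, "ry": 0, "rz": 0},
    {"tx": 0.195, "ty": 0.2, "tz": 0.31, "rx": 0, "ry": 0, "rz": 0},
    {"tx": 0.195, "ty": 0.2, "tz": 0.31, "rx": 0, "ry": 0, "rz": 0},
    {"tx": 0.195, "ty": 0.2, "tz": 0.31, "rx": 0, "ry": 0, "rz": 0},
    {"tx": 0.195, "ty": 0.2, "tz": 0.31, "rx": 0, "ry": 0, "rz": 0}
  ]
}}

```text
time: 3.07
tool_pos: [0.461, -0.1055, 0.1685]
ee_rot: [0.502, -0.501, 0.499, -0.498]
force: [-1.2, 0.2, -0.8]
width: 0.0357
```

```bash
python3 - <<'E'
from h import *
f=eyes.grab_frame("wrist"); s=robot.read_state(); print(s["tool_pos"],s["qvel"].round(3)); 
cv2.imwrite("pics/w2.png",f["img"])
print(plan((.461,-.108,.082),(0,-1)),proj(f,(.461,-.108,.118)))
E
```

```text
[ 0.46057744 -0.10514365  0.1701377 ] [ 0.013 -0.074 -0.011  0.002 -0.003  0.006]
{'t': array([0.0094, 0.2938, 0.0023]), 'r': array([0.0056, 0.0018, 0.0005])} [284.92282401 239.47708955]
```

View pics/w2.png

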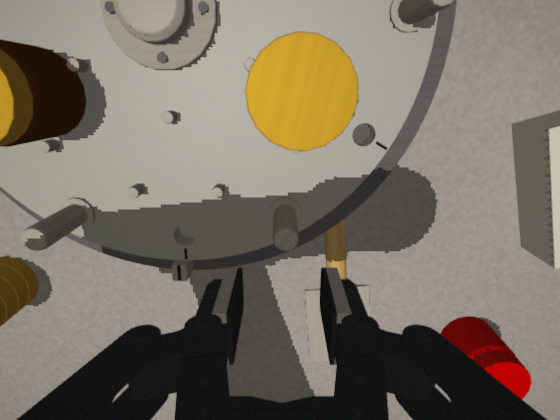

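Request:
{"name": "jog_arm", "arguments": {
  "rows": [
    {"tx": 0.01, "ty": 0.12, "tz": 0, "rx": 0, "ry": 0, "rz": 0},
    {"tx": 0.01, "ty": 0.24, "tz": 0, "rx": 0, "ry": 0, "rz": 0},
    {"tx": 0.01, "ty": 0.29, "tz": 0, "rx": 0, "ry": 0, "rz": 0},
    {"tx": 0.01, "ty": 0.29, "tz": 0, "rx": 0, "ry": 0, "rz": 0},
    {"tx": 0.01, "ty": 0.29, "tz": 0, "rx": 0, "ry": 0, "rz": 0}
  ]
}}

```text
time: 3.53
tool_pos: [0.4606, -0.1081, 0.0857]
ee_rot: [-0.5, 0.499, -0.5, 0.501]
force: [0.0, -0.1, -0.1]
width: 0.035
```

```bash
python3 - <<'E'
from h import *
A=np.array([.591,-.033])
def pose(th): t=np.radians(th); return A+.15*np.array([np.cos(t),np.sin(t)])+[0,.0095]
ths=[209.5,208.5,207,205,202.5,200,197.5,195, 192.5,190,187.5,185,182.5,180,177.5,175,172.5,170,167.5,165,162.5,160.2,158.2,156.6,155.5,154.8,154.5]
base=np.array([.4606,-.108])
for i,t in enumerate(ths):
    if i in(8,18): base=pose(ths[i-1]); print("--")
    d=(pose(t)-base)/.3; print(t,"tx",round(-d[1],3),"tz",round(d[0],3))
E
```

```text
209.5 tx -0.035 tz -0.001
208.5 tx -0.043 tz -0.005
207 tx -0.055 tz -0.011
205 tx -0.07 tz -0.018
202.5 tx -0.09 tz -0.027
200 tx -0.111 tz -0.035
197.5 tx -0.131 tz -0.042
195 tx -0.152 tz -0.048
--
192.5 tx -0.021 tz -0.005
190 tx -0.043 tz -0.009
187.5 tx -0.064 tz -0.013
185 tx -0.086 tz -0.015
182.5 tx -0.108 tz -0.017
180 tx -0.129 tz -0.017
177.5 tx -0.151 tz -0.017
175 tx -0.173 tz -0.015
172.5 tx -0.195 tz -0.013
170 tx -0.216 tz -0.009
--
167.5 tx -0.021 tz 0.004
165 tx -0.043 tz 0.009
162.5 tx -0.064 tz 0.016
160.2 tx -0.083 tz 0.022
158.2 tx -0.099 tz 0.028
156.6 tx -0.112 tz 0.034
155.5 tx -0.121 tz 0.037
154.8 tx -0.126 tz 0.04
154.5 tx -0.128 tz 0.041
```

Request:
{"name": "jog_arm", "arguments": {
  "rows": [
    {"tx": -0.02, "ty": 0, "tz": 0, "rx": 0, "ry": 0, "rz": 0},
    {"tx": -0.035, "ty": 0, "tz": -0.001, "rx": 0, "ry": 0, "rz": 0},
    {"tx": -0.043, "ty": 0, "tz": -0.005, "rx": 0, "ry": 0, "rz": 0},
    {"tx": -0.055, "ty": 0, "tz": -0.011, "rx": 0, "ry": 0, "rz": 0},
    {"tx": -0.07, "ty": 0, "tz": -0.018, "rx": 0, "ry": 0, "rz": 0},
    {"tx": -0.09, "ty": 0, "tz": -0.027, "rx": 0, "ry": 0, "rz": 0},
    {"tx": -0.111, "ty": 0, "tz": -0.035, "rx": 0, "ry": 0, "rz": 0},
    {"tx": -0.131, "ty": 0, "tz": -0.042, "rx": 0, "ry": 0, "rz": 0},
    {"tx": -0.152, "ty": 0, "tz": -0.048, "rx": 0, "ry": 0, "rz": 0}
  ]
}}

```text
time: 4.28
tool_pos: [0.4449, -0.063, 0.0841]
ee_rot: [0.5, -0.5, 0.5, -0.499]
force: [-1.1, -2.7, 1.6]
width: 0.0352
```

Request:
{"name": "jog_arm", "arguments": {
  "rows": [
    {"tx": -0.021, "ty": 0, "tz": -0.005, "rx": 0, "ry": 0, "rz": 0},
    {"tx": -0.043, "ty": 0, "tz": -0.009, "rx": 0, "ry": 0, "rz": 0},
    {"tx": -0.064, "ty": 0, "tz": -0.013, "rx": 0, "ry": 0, "rz": 0},
    {"tx": -0.086, "ty": 0, "tz": -0.015, "rx": 0, "ry": 0, "rz": 0},
    {"tx": -0.108, "ty": 0, "tz": -0.017, "rx": 0, "ry": 0, "rz": 0},
    {"tx": -0.129, "ty": 0, "tz": -0.017, "rx": 0, "ry": 0, "rz": 0},
    {"tx": -0.151, "ty": 0, "tz": -0.017, "rx": 0, "ry": 0, "rz": 0},
    {"tx": -0.173, "ty": 0, "tz": -0.015, "rx": 0, "ry": 0, "rz": 0},
    {"tx": -0.195, "ty": 0, "tz": -0.013, "rx": 0, "ry": 0, "rz": 0},
    {"tx": -0.216, "ty": 0, "tz": -0.009, "rx": 0, "ry": 0, "rz": 0}
  ]
}}

```text
time: 5.12
tool_pos: [0.4433, 0.0021, 0.0843]
ee_rot: [-0.5, 0.5, -0.5, 0.5]
force: [-2.2, -3.4, -0.2]
width: 0.0356
```

Request:
{"name": "jog_arm", "arguments": {
  "rows": [
    {"tx": -0.021, "ty": 0, "tz": 0.004, "rx": 0, "ry": 0, "rz": 0},
    {"tx": -0.043, "ty": 0, "tz": 0.009, "rx": 0, "ry": 0, "rz": 0},
    {"tx": -0.064, "ty": 0, "tz": 0.016, "rx": 0, "ry": 0, "rz": 0},
    {"tx": -0.083, "ty": 0, "tz": 0.022, "rx": 0, "ry": 0, "rz": 0},
    {"tx": -0.099, "ty": 0, "tz": 0.028, "rx": 0, "ry": 0, "rz": 0},
    {"tx": -0.112, "ty": 0, "tz": 0.034, "rx": 0, "ry": 0, "rz": 0},
    {"tx": -0.121, "ty": 0, "tz": 0.037, "rx": 0, "ry": 0, "rz": 0},
    {"tx": -0.126, "ty": 0, "tz": 0.04, "rx": 0, "ry": 0, "rz": 0},
    {"tx": -0.128, "ty": 0, "tz": 0.041, "rx": 0, "ry": 0, "rz": 0},
    {"tx": -0.128, "ty": 0, "tz": 0.041, "rx": 0, "ry": 0, "rz": 0}
  ]
}}

```text
time: 5.95
tool_pos: [0.456, 0.04, 0.0845]
ee_rot: [-0.5, 0.5, -0.5, 0.5]
force: [-0.7, -1.0, -0.1]
width: 0.0354
```

```bash
python3 - <<'E'
from h import *
f=eyes.grab_frame("wrist"); s=robot.read_state(); print(s["tool_pos"],s["qvel"].round(3),s["force"]); 
cv2.imwrite("pics/w3.png",f["img"])
f=eyes.grab_frame("top")
cv2.imwrite("pics/t3.png",cv2.resize(f["img"][80:280,180:440],None,fx=3,fy=3,interpolation=cv2.INTER_CUBIC))
E
```

```text
[0.45600369 0.04000647 0.08446899] [-0.001 -0.002 -0.001 -0.003  0.004  0.   ] [ 0.46322426 -0.27924534 -0.37908625]
```

View pics/w3.png

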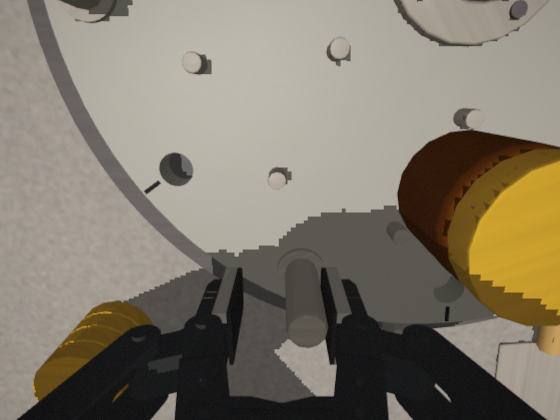

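View pics/t3.png

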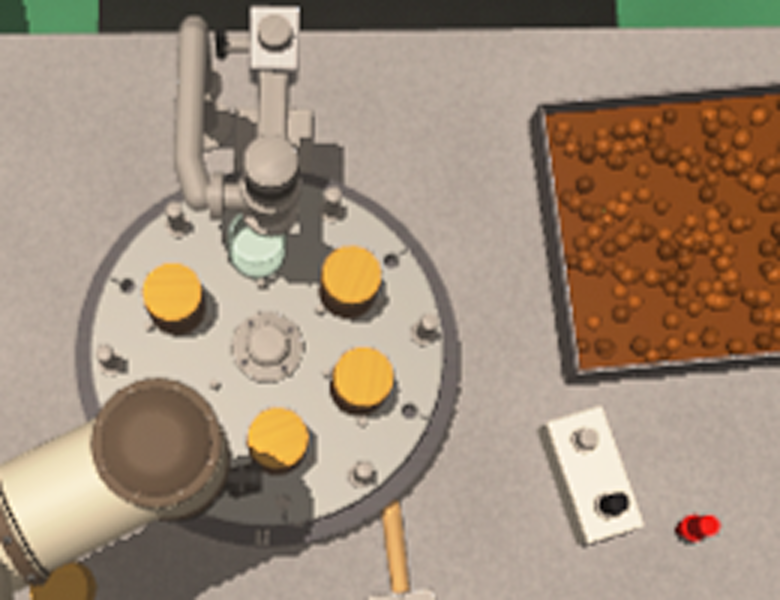

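```bash
python3 - <<'E'
from h import *
f=eyes.grab_frame("top")
c=lambda p:(p[0]/3+180-.33,p[1]/3+80-.33)
x,r=fit_table(f,[c(p) for p in [(127,286),(391,261),(410,411)]])
print("table",x,np.degrees(x[2])); print(r*1e3)
f=eyes.grab_frame("wrist"); print(ray(f,448,288,.068),ray(f,177,170,.068))
print(plan((.40,-.2,.18)), plan((.4388,-.3495,.18),(.29,-.957)))
E
```

```text
table [ 0.59156181 -0.03321294  0.08749876] 5.013309679269285
[[ 0.27419259  0.50925922]
 [-0.1873823   0.05064876]
 [-0.08681029 -0.55990798]]
[ 0.44388942 -0.0457536   0.068     ] [0.50527066 0.08723315 0.068     ]
{'t': array([ 0.7997, -0.3191, -0.1863])} {'t': array([ 1.298 , -0.3193, -0.057 ]), 'r': array([-0.0029, -0.562 , -0.001 ])}
```

Request:
{"name": "jog_arm", "arguments": {
  "rows": [
    {"tx": 0, "ty": -0.1, "tz": 0, "rx": 0, "ry": 0, "rz": 0},
    {"tx": 0, "ty": -0.22, "tz": 0, "rx": 0, "ry": 0, "rz": 0},
    {"tx": 0.1, "ty": -0.33, "tz": 0, "rx": 0, "ry": 0, "rz": 0},
    {"tx": 0.24, "ty": -0.33, "tz": -0.02, "rx": 0, "ry": -0.2, "rz": 0},
    {"tx": 0.38, "ty": -0.33, "tz": -0.04, "rx": 0, "ry": -0.4, "rz": 0},
    {"tx": 0.52, "ty": -0.33, "tz": -0.05, "rx": 0, "ry": -0.56, "rz": 0},
    {"tx": 0.66, "ty": -0.33, "tz": -0.057, "rx": 0, "ry": -0.56, "rz": 0},
    {"tx": 0.8, "ty": -0.33, "tz": -0.057, "rx": 0, "ry": -0.56, "rz": 0},
    {"tx": 0.93, "ty": -0.33, "tz": -0.057, "rx": 0, "ry": -0.56, "rz": 0},
    {"tx": 1.0, "ty": -0.33, "tz": -0.057, "rx": 0, "ry": -0.56, "rz": 0}
  ],
  "grip": 110
}}

```text
time: 6.98
tool_pos: [0.4383, -0.2633, 0.1836]
ee_rot: [-0.567, 0.421, -0.423, 0.568]
force: [0.9, 0.3, 0.7]
width: 0.0488
```

```bash
python3 - <<'E'
from h import *
f=eyes.grab_frame("wrist"); s=robot.read_state(); print(s["tool_pos"],s["qvel"].round(3),s["force"],s["width"]); 
cv2.imwrite("pics/w4.png",f["img"])
print(plan((.4388,-.3495,.18),(.29,-.957)),proj(f,(.4388,-.3495,.091)))
for r in models.find_in("index_pin","wrist"): print(r)
E
```

```text
[ 0.438758   -0.26634891  0.18340522] [ 0.086 -0.03  -0.05  -0.024  0.014 -0.136] [ 2.20652634 -2.85167575  1.13986913] 0.048469737642589585
{'t': array([ 0.2657,  0.0119, -0.0789]), 'r': array([-0.0014, -0.0101,  0.0046])} [394.51406457 247.91050791]
{'bbox': [434.7, 249.3, 60.1, 57.9], 'conf': 0.59}
{'bbox': [369.8, 215.7, 43.6, 49.9], 'conf': 0.56}
```

View pics/w4.png

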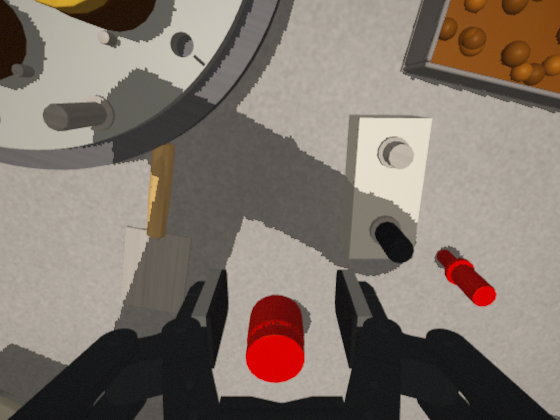

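```bash
python3 - <<'E'
from h import *
f=eyes.grab_frame("wrist"); s=robot.read_state(); print(s["tool_pos"],s["qvel"].round(3)); 
img=f["img"]; cv2.imwrite("pics/w5.png",cv2.resize(img[100:320,330:520],None,fx=3,fy=3))
for r in models.silhouettes("index_pin","wrist"): print(r["bbox"],r["conf"])
print(proj(f,(.4388,-.3495,.091)))
E
```

```text
[ 0.43820797 -0.26220489  0.182952  ] [ 0.053 -0.023 -0.029 -0.009 -0.002 -0.011]
[365.7, 215.2, 48.8, 51.4] 0.9
[33.1, 0.0, 120.1, 30.3] 0.73
[393.97438392 247.63026801]
```

View pics/w5.png

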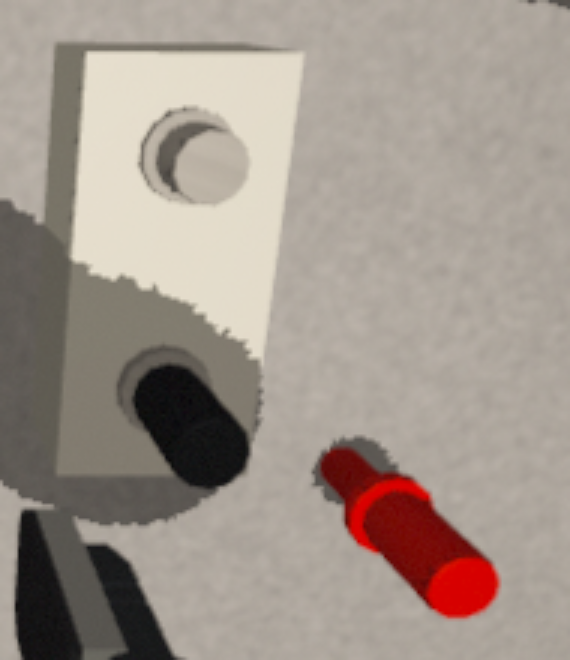

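```bash
python3 - <<'E'
from h import *
f=eyes.grab_frame("wrist"); s=robot.read_state()
p=ray(f,400.3,250.3,.091); print(p, s["tool_pos"],s["qvel"].round(3)); q=ray(f,330+165/3,100+390/3,.051); print("collar",q)
print(plan((p[0],p[1],.18),(.29,-.957)))
E
```

```text
[ 0.43810274 -0.35157298  0.091     ] [ 0.43826698 -0.26019649  0.18315578] [ 0.028 -0.012 -0.009 -0.    -0.001  0.001]
collar [ 0.43816567 -0.35152668  0.051     ]
{'t': array([ 0.2915,  0.0104, -0.0884]), 'r': array([-0.0003, -0.003 , -0.0005])}
```

Request:
{"name": "jog_arm", "arguments": {
  "rows": [
    {"tx": 0.1, "ty": 0.0, "tz": -0.03, "rx": 0, "ry": 0, "rz": 0},
    {"tx": 0.2, "ty": 0.05, "tz": -0.06, "rx": 0, "ry": 0, "rz": 0},
    {"tx": 0.29, "ty": 0.1, "tz": -0.088, "rx": 0, "ry": 0, "rz": 0},
    {"tx": 0.29, "ty": 0.15, "tz": -0.088, "rx": 0, "ry": 0, "rz": 0},
    {"tx": 0.29, "ty": 0.2, "tz": -0.088, "rx": 0, "ry": 0, "rz": 0},
    {"tx": 0.29, "ty": 0.2, "tz": -0.088, "rx": 0, "ry": 0, "rz": 0},
    {"tx": 0.29, "ty": 0.2, "tz": -0.088, "rx": 0, "ry": 0, "rz": 0},
    {"tx": 0.29, "ty": 0.2, "tz": -0.088, "rx": 0, "ry": 0, "rz": 0}
  ]
}}

```text
time: 7.9
tool_pos: [0.4393, -0.3506, 0.1245]
ee_rot: [-0.568, 0.42, -0.422, 0.568]
force: [0.1, -0.2, -0.1]
width: 0.0485
```

```bash
python3 - <<'E'
from h import *
f=eyes.grab_frame("wrist"); s=robot.read_state(); print(s["tool_pos"],s["qvel"].round(3),s["force"],s["width"]); 
cv2.imwrite("pics/w6.png",f["img"])
print(plan((.4381,-.3515,.058),(.29,-.957)))
E
```

```text
[ 0.43938587 -0.35076822  0.12474006] [-0.004 -0.004  0.003 -0.002  0.001  0.001] [ 0.48796205  0.62205945 -0.04297811] 0.04830422904581333
{'t': array([ 0.0007,  0.2225, -0.0052]), 'r': array([-0.0033,  0.0019,  0.0035])}
```

View pics/w6.png

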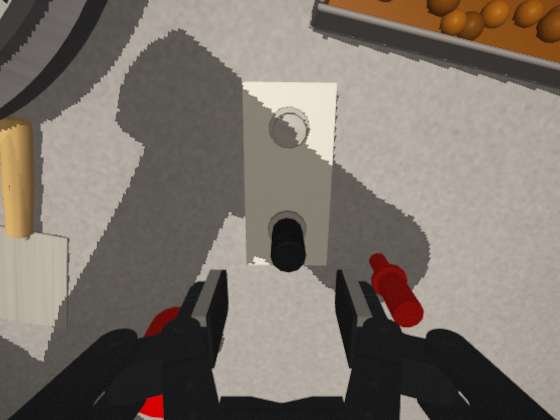

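```bash
python3 - <<'E'
from h import *
f=eyes.grab_frame("wrist"); s=robot.read_state()
for x,y in ((.4381,-.3515),s["tool_pos"][:2]): print(proj(f,(x,y,.091)),proj(f,(x,y,.051)))
cv2.imwrite("pics/w7.png",cv2.resize(f["img"][190:290,230:350],None,fx=5,fy=5))
print(ray(f,289,258,.091))
E
```

```text
[281.37622032 254.38877227] [281.26985999 228.09330874]
[280.91466985 252.10025499] [280.88380089 226.12987962]
[ 0.43722239 -0.35615599  0.091     ]
```

View pics/w7.png

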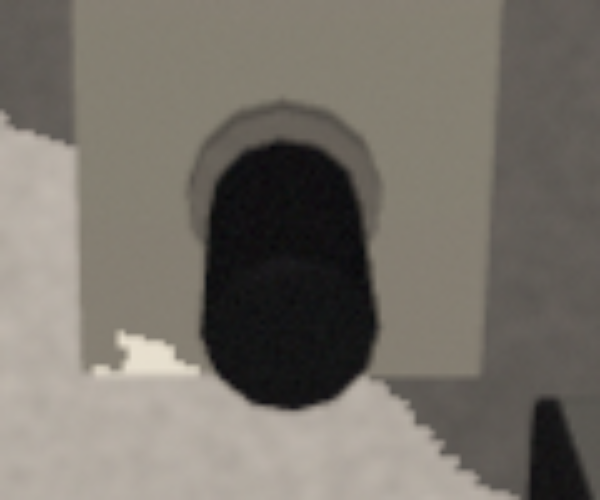

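Request:
{"name": "jog_arm", "arguments": {
  "rows": [
    {"tx": 0.008, "ty": 0.05, "tz": -0.006, "rx": 0, "ry": 0, "rz": 0},
    {"tx": 0.008, "ty": 0.12, "tz": -0.006, "rx": 0, "ry": 0, "rz": 0},
    {"tx": 0.008, "ty": 0.18, "tz": -0.006, "rx": 0, "ry": 0, "rz": 0},
    {"tx": 0.008, "ty": 0.22, "tz": -0.006, "rx": 0, "ry": 0, "rz": 0},
    {"tx": 0.008, "ty": 0.22, "tz": -0.006, "rx": 0, "ry": 0, "rz": 0},
    {"tx": 0.008, "ty": 0.22, "tz": -0.006, "rx": 0, "ry": 0, "rz": 0}
  ]
}}

```text
time: 8.5
tool_pos: [0.4377, -0.354, 0.0579]
ee_rot: [0.568, -0.421, 0.422, -0.568]
force: [0.1, -0.1, -0.2]
width: 0.0485
```

Request:
{"name": "jog_arm", "arguments": {
  "rows": [
    {"tx": 0, "ty": 0, "tz": 0, "rx": 0, "ry": 0, "rz": 0},
    {"tx": 0, "ty": 0, "tz": 0, "rx": 0, "ry": 0, "rz": 0},
    {"tx": 0, "ty": 0, "tz": 0, "rx": 0, "ry": 0, "rz": 0},
    {"tx": 0, "ty": 0, "tz": 0, "rx": 0, "ry": 0, "rz": 0},
    {"tx": 0, "ty": 0, "tz": 0, "rx": 0, "ry": 0, "rz": 0},
    {"tx": 0, "ty": 0, "tz": 0, "rx": 0, "ry": 0, "rz": 0}
  ],
  "grip": 255,
  "grip_force": 25
}}

```text
time: 9.0
tool_pos: [0.4382, -0.3544, 0.0587]
ee_rot: [-0.568, 0.42, -0.422, 0.568]
force: [-0.4, 1.6, 5.9]
width: 0.0194
```

Request:
{"name": "jog_arm", "arguments": {
  "rows": [
    {"tx": 0, "ty": -0.05, "tz": 0, "rx": 0, "ry": 0, "rz": 0},
    {"tx": 0, "ty": -0.15, "tz": 0, "rx": 0, "ry": 0, "rz": 0},
    {"tx": 0, "ty": -0.26, "tz": 0, "rx": 0, "ry": 0, "rz": 0},
    {"tx": 0, "ty": -0.36, "tz": 0, "rx": 0, "ry": 0, "rz": 0},
    {"tx": 0, "ty": -0.42, "tz": 0, "rx": 0, "ry": 0, "rz": 0},
    {"tx": 0, "ty": -0.43, "tz": 0, "rx": 0, "ry": 0, "rz": 0},
    {"tx": 0, "ty": -0.43, "tz": 0, "rx": 0, "ry": 0, "rz": 0}
  ]
}}

```text
time: 9.58
tool_pos: [0.4374, -0.354, 0.187]
ee_rot: [-0.567, 0.421, -0.422, 0.568]
force: [0.1, -0.5, -2.1]
width: 0.0192
```

```bash
python3 - <<'E'
from h import *
f=eyes.grab_frame("wrist"); s=robot.read_state(); print(s["tool_pos"],s["qvel"].round(3),s["force"],s["width"]); 
cv2.imwrite("pics/w8.png",f["img"])
g=eyes.grab_frame("side");cv2.imwrite("pics/s8.png",g["img"])
print(plan((.4435,-.046,.187),(0,-1)))
E
```

```text
[ 0.43654798 -0.35347762  0.18533799] [ 0.001  0.027 -0.029 -0.002  0.002  0.001] [-0.80299188 -0.6189012  -2.63393775] 0.019542935431277702
{'t': array([-0.9737, -0.0063,  0.3191]), 'r': array([ 0.0047,  0.5589, -0.0049])}
```

View pics/w8.png

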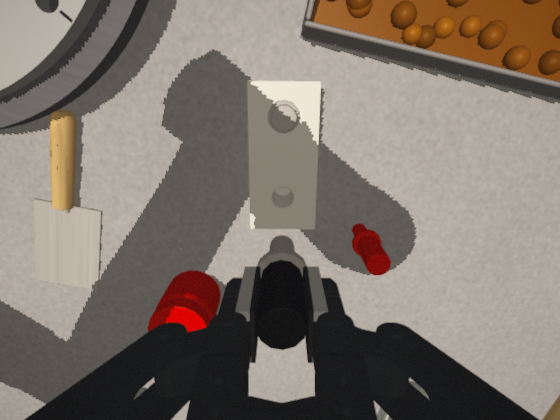

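View pics/s8.png

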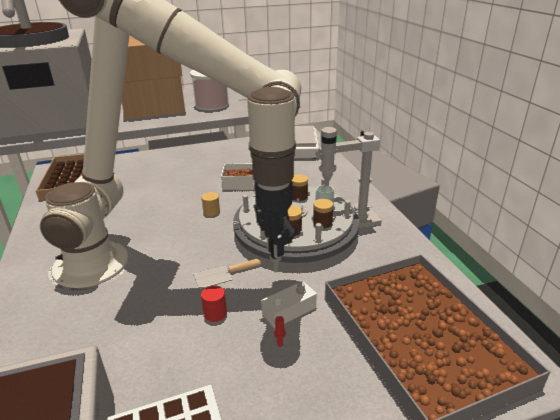

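Request:
{"name": "jog_arm", "arguments": {
  "rows": [
    {"tx": -0.05, "ty": 0, "tz": 0.01, "rx": 0, "ry": 0.05, "rz": 0},
    {"tx": -0.16, "ty": 0, "tz": 0.03, "rx": 0, "ry": 0.15, "rz": 0},
    {"tx": -0.28, "ty": 0, "tz": 0.08, "rx": 0, "ry": 0.28, "rz": 0},
    {"tx": -0.41, "ty": 0, "tz": 0.13, "rx": 0, "ry": 0.42, "rz": 0},
    {"tx": -0.54, "ty": 0, "tz": 0.17, "rx": 0, "ry": 0.56, "rz": 0},
    {"tx": -0.67, "ty": 0, "tz": 0.22, "rx": 0, "ry": 0.56, "rz": 0},
    {"tx": -0.79, "ty": 0, "tz": 0.26, "rx": 0, "ry": 0.56, "rz": 0},
    {"tx": -0.89, "ty": 0, "tz": 0.29, "rx": 0, "ry": 0.56, "rz": 0},
    {"tx": -0.95, "ty": 0, "tz": 0.31, "rx": 0, "ry": 0.56, "rz": 0},
    {"tx": -0.974, "ty": 0, "tz": 0.319, "rx": 0, "ry": 0.56, "rz": 0}
  ]
}}

```text
time: 10.52
tool_pos: [0.4432, -0.0446, 0.1846]
ee_rot: [0.502, -0.5, 0.498, -0.5]
force: [0.1, -0.3, -1.7]
width: 0.0191
```

Request:
{"name": "jog_arm", "arguments": {
  "rows": [
    {"tx": 0, "ty": 0, "tz": 0, "rx": 0, "ry": 0, "rz": 0},
    {"tx": 0, "ty": 0, "tz": 0, "rx": 0, "ry": 0, "rz": 0},
    {"tx": 0, "ty": 0, "tz": 0, "rx": 0, "ry": 0, "rz": 0},
    {"tx": 0, "ty": 0, "tz": 0, "rx": 0, "ry": 0, "rz": 0}
  ]
}}

```text
time: 10.85
tool_pos: [0.4441, -0.0477, 0.1858]
ee_rot: [-0.5, 0.501, -0.5, 0.499]
force: [0.0, -0.4, -1.0]
width: 0.0191
```

```bash
python3 - <<'E'
from h import *
f=eyes.grab_frame("wrist"); s=robot.read_state(); print(s["tool_pos"],s["qvel"].round(3),s["force"],s["width"]); 
cv2.imwrite("pics/w9.png",f["img"])
print(plan((.4435,-.046,.187),(0,-1)))
g=eyes.grab_frame("top")
cv2.imwrite("pics/t9.png",cv2.resize(g["img"][80:280,180:440],None,fx=3,fy=3,interpolation=cv2.INTER_CUBIC))
g=eyes.grab_frame("side");cv2.imwrite("pics/s9.png",cv2.resize(g["img"][130:290,170:390],None,fx=3.5,fy=3.5,interpolation=cv2.INTER_CUBIC))
E
```

```text
[ 0.44419578 -0.04766549  0.18599979] [ 0.002 -0.005  0.004 -0.001  0.001 -0.004] [-0.26661908  0.34519737 -0.84003752] 0.018870580200257406
{'t': array([-0.0055, -0.0033, -0.0023]), 'r': array([ 0.0014, -0.0035,  0.0004])}
```

View pics/w9.png

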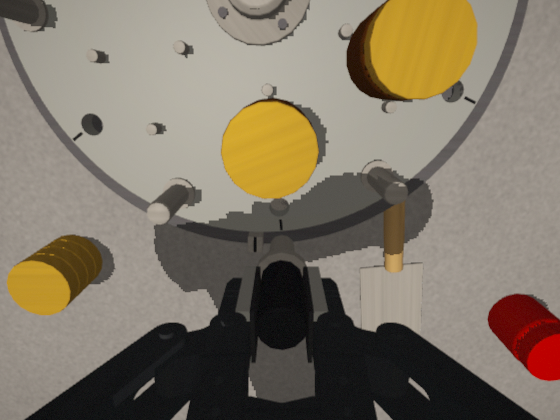

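View pics/s9.png

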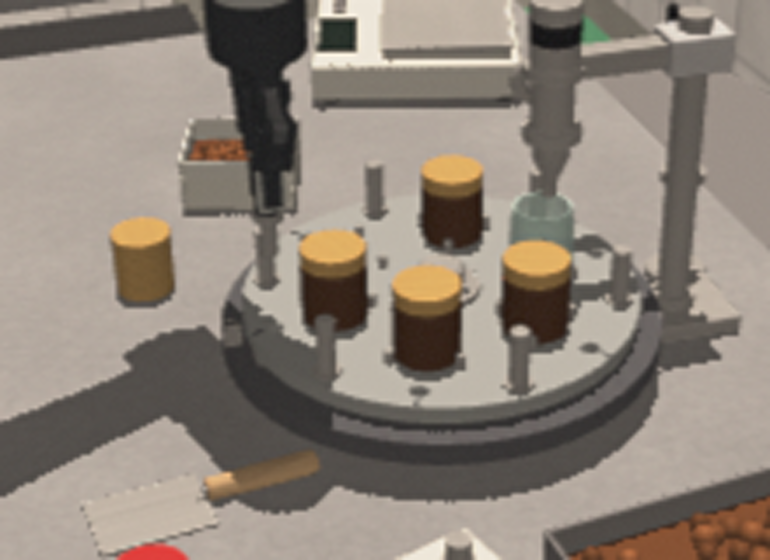

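View pics/t9.png

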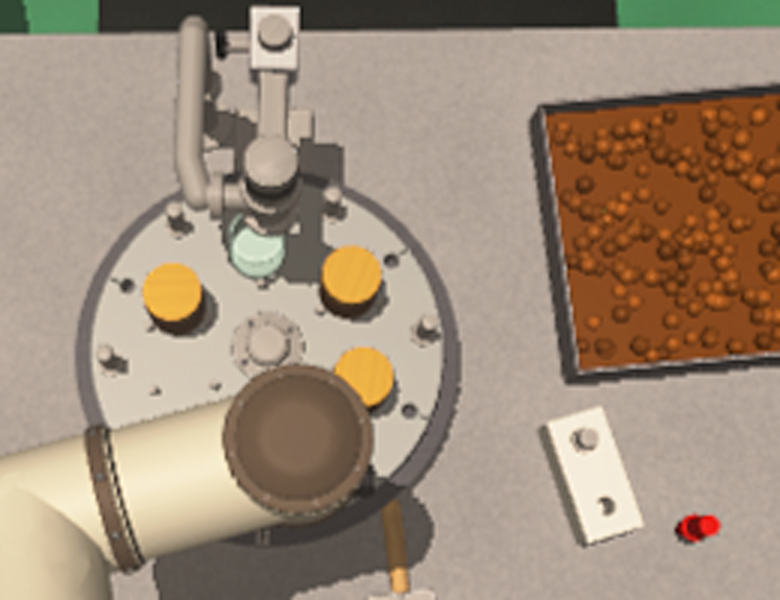

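```bash
python3 - <<'E'
from h import *
f=eyes.grab_frame("wrist"); s=robot.read_state(); t=s["tool_pos"]
print(proj(f,(.4435,-.046,.068)),ray(f,279.5,208,.068),ray(f,255.5,243,.068))
print("pred pin foot",proj(f,(t[0],t[1],t[2]-.048)),proj(f,(t[0],t[1],t[2]-.048+.034)))
cv2.imwrite("pics/w10.png",cv2.resize(f["img"][180:360,220:350],None,fx=4.4,fy=4.4,interpolation=cv2.INTER_CUBIC)[:600])
E
```

```text
[278.95145313 206.38458171] [ 0.44218246 -0.04641971  0.068     ] [ 0.41266682 -0.02701545  0.068     ]
pred pin foot [280.46070622 241.6150729 ] [280.28773994 269.06942541]
```

View pics/w10.png

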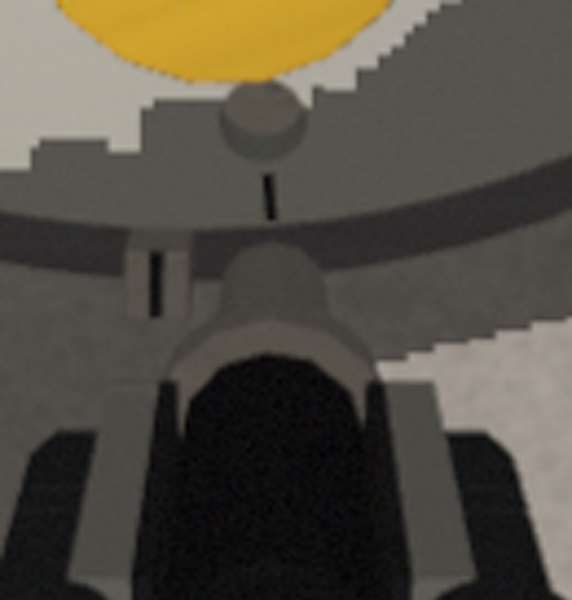

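Request:
{"name": "jog_arm", "arguments": {
  "rows": [
    {"tx": -0.007, "ty": 0.06, "tz": 0, "rx": 0, "ry": 0, "rz": 0},
    {"tx": -0.007, "ty": 0.13, "tz": 0, "rx": 0, "ry": 0, "rz": 0},
    {"tx": -0.007, "ty": 0.19, "tz": 0, "rx": 0, "ry": 0, "rz": 0},
    {"tx": -0.007, "ty": 0.215, "tz": 0, "rx": 0, "ry": 0, "rz": 0},
    {"tx": -0.007, "ty": 0.225, "tz": 0, "rx": 0, "ry": 0, "rz": 0},
    {"tx": -0.007, "ty": 0.235, "tz": 0, "rx": 0, "ry": 0, "rz": 0},
    {"tx": -0.007, "ty": 0.245, "tz": 0, "rx": 0, "ry": 0, "rz": 0},
    {"tx": -0.007, "ty": 0.25, "tz": 0, "rx": 0, "ry": 0, "rz": 0}
  ]
}}

```text
time: 11.72
tool_pos: [0.4448, -0.0446, 0.1118]
ee_rot: [-0.5, 0.5, -0.5, 0.5]
force: [-0.1, -0.0, -0.7]
width: 0.0191
```

```bash
python3 - <<'E'
from h import *
f=eyes.grab_frame("wrist"); s=robot.read_state(); print(s["tool_pos"],s["qvel"].round(3),s["force"],s["ft_torque"],s["width"]); 
cv2.imwrite("pics/w11.png",f["img"])
g=eyes.grab_frame("side");cv2.imwrite("pics/s11.png",cv2.resize(g["img"][130:290,170:390],None,fx=3.5,fy=3.5,interpolation=cv2.INTER_CUBIC))
E
```

```text
[ 0.44453448 -0.04468885  0.11157891] [-0.002 -0.006 -0.    -0.004 -0.004  0.001] [-0.05829535 -0.28450576 -1.89131121] [-0.33718564  0.03103033  0.00579349] 0.01935597587490381
```

View pics/w11.png

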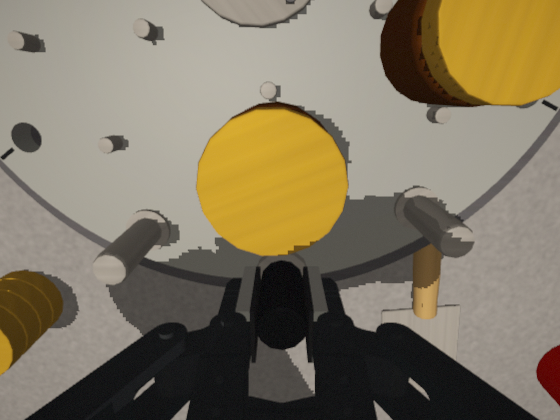

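View pics/s11.png

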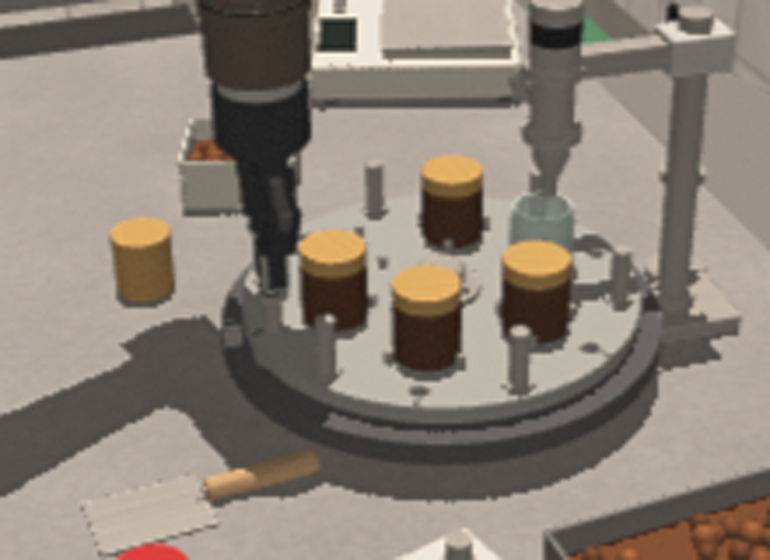

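Request:
{"name": "jog_arm", "arguments": {
  "rows": [
    {"tx": 0.002, "ty": 0.01, "tz": -0.001, "rx": 0, "ry": 0, "rz": 0},
    {"tx": 0.003, "ty": 0.02, "tz": -0.001, "rx": 0, "ry": 0, "rz": 0},
    {"tx": 0.003, "ty": 0.03, "tz": -0.001, "rx": 0, "ry": 0, "rz": 0},
    {"tx": 0.003, "ty": 0.03, "tz": -0.001, "rx": 0, "ry": 0, "rz": 0}
  ]
}}

```text
time: 12.15
tool_pos: [0.4438, -0.0454, 0.1017]
ee_rot: [-0.5, 0.5, -0.5, 0.5]
force: [0.4, -0.2, -1.3]
width: 0.0191
```

Request:
{"name": "jog_arm", "arguments": {
  "rows": [
    {"tx": 0, "ty": 0.006, "tz": 0, "rx": 0, "ry": 0, "rz": 0},
    {"tx": 0, "ty": 0.012, "tz": 0, "rx": 0, "ry": 0, "rz": 0},
    {"tx": 0, "ty": 0.012, "tz": 0, "rx": 0, "ry": 0, "rz": 0},
    {"tx": 0, "ty": 0.012, "tz": 0, "rx": 0, "ry": 0, "rz": 0}
  ]
}}

```text
time: 12.48
tool_pos: [0.4441, -0.0454, 0.0986]
ee_rot: [0.5, -0.5, 0.5, -0.5]
force: [-0.2, 0.4, -0.9]
width: 0.0192
```

Request:
{"name": "jog_arm", "arguments": {
  "rows": [
    {"tx": 0, "ty": 0, "tz": 0, "rx": 0, "ry": 0, "rz": 0},
    {"tx": 0, "ty": 0, "tz": 0, "rx": 0, "ry": 0, "rz": 0},
    {"tx": 0, "ty": 0, "tz": 0, "rx": 0, "ry": 0, "rz": 0},
    {"tx": 0, "ty": 0, "tz": 0, "rx": 0, "ry": 0, "rz": 0}
  ],
  "grip": 150
}}

```text
time: 12.82
tool_pos: [0.4443, -0.0454, 0.0989]
ee_rot: [-0.5, 0.5, -0.5, 0.5]
force: [0.1, -0.7, 0.2]
width: 0.0353
```

```bash
python3 - <<'E'
from h import *
f=eyes.grab_frame("wrist"); s=robot.read_state(); print(s["tool_pos"],s["qvel"].round(3),s["force"],s["ft_torque"],s["width"]); 
cv2.imwrite("pics/w12.png",f["img"])
g=eyes.grab_frame("side");cv2.imwrite("pics/s12.png",cv2.resize(g["img"][130:290,170:390],None,fx=3.5,fy=3.5,interpolation=cv2.INTER_CUBIC))
E
```

```text
[ 0.44424282 -0.04542961  0.09888921] [-0.001 -0.    -0.001 -0.002  0.     0.   ] [ 0.36511183 -0.32135937 -0.35328459] [-0.00201437  0.04355064 -0.02816185] 0.035246442364917384
```

View pics/w12.png

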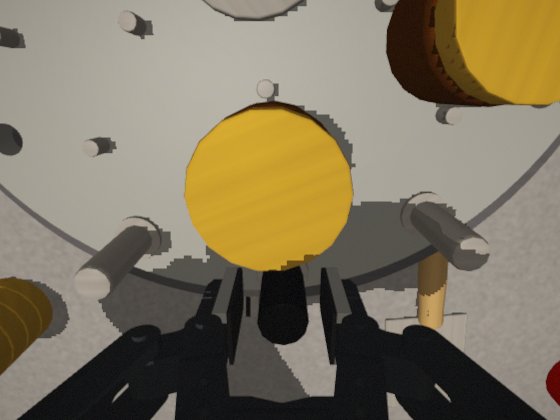

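View pics/s12.png

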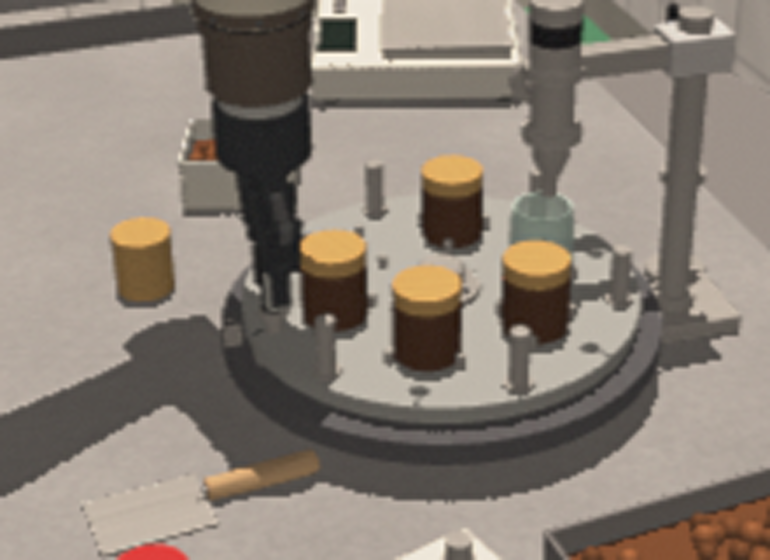

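Request:
{"name": "jog_arm", "arguments": {
  "rows": [
    {"tx": 0, "ty": -0.06, "tz": 0, "rx": 0, "ry": 0, "rz": 0},
    {"tx": 0, "ty": -0.14, "tz": 0, "rx": 0, "ry": 0, "rz": 0},
    {"tx": 0, "ty": -0.18, "tz": 0, "rx": 0, "ry": 0, "rz": 0},
    {"tx": -0.08, "ty": -0.18, "tz": 0.01, "rx": 0, "ry": 0, "rz": 0},
    {"tx": -0.18, "ty": -0.18, "tz": 0.03, "rx": 0, "ry": 0, "rz": 0},
    {"tx": -0.25, "ty": -0.18, "tz": 0.038, "rx": 0, "ry": 0, "rz": 0},
    {"tx": -0.26, "ty": -0.18, "tz": 0.038, "rx": 0, "ry": 0, "rz": 0},
    {"tx": -0.26, "ty": -0.18, "tz": 0.038, "rx": 0, "ry": 0, "rz": 0},
    {"tx": -0.26, "ty": -0.18, "tz": 0.038, "rx": 0, "ry": 0, "rz": 0}
  ]
}}

```text
time: 13.67
tool_pos: [0.4551, 0.0323, 0.1525]
ee_rot: [0.5, -0.5, 0.5, -0.5]
force: [-0.1, -0.7, -0.4]
width: 0.0351
```

```bash
python3 - <<'E'
from h import *
f=eyes.grab_frame("wrist"); s=robot.read_state(); print(s["tool_pos"],s["qvel"].round(3),s["force"],s["ft_torque"],s["width"]); 
cv2.imwrite("pics/w13.png",f["img"])
g=eyes.grab_frame("side");cv2.imwrite("pics/s13.png",cv2.resize(g["img"][130:290,170:390],None,fx=3.5,fy=3.5,interpolation=cv2.INTER_CUBIC))
print(proj(f,(.455,.030,.118)))
E
```

```text
[0.45503315 0.03190699 0.15253684] [-0.011 -0.002 -0.001  0.001  0.001 -0.001] [-0.8471185  -0.89379888 -0.3467634 ] [-0.00011089  0.03386298  0.01161282] 0.035339865657093586
[284.72682738 251.47588737]
```

View pics/w13.png

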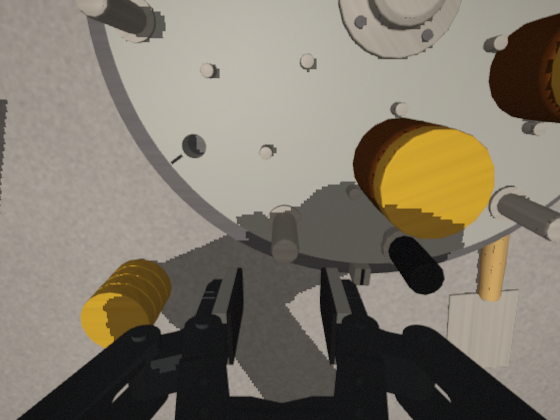

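View pics/s13.png

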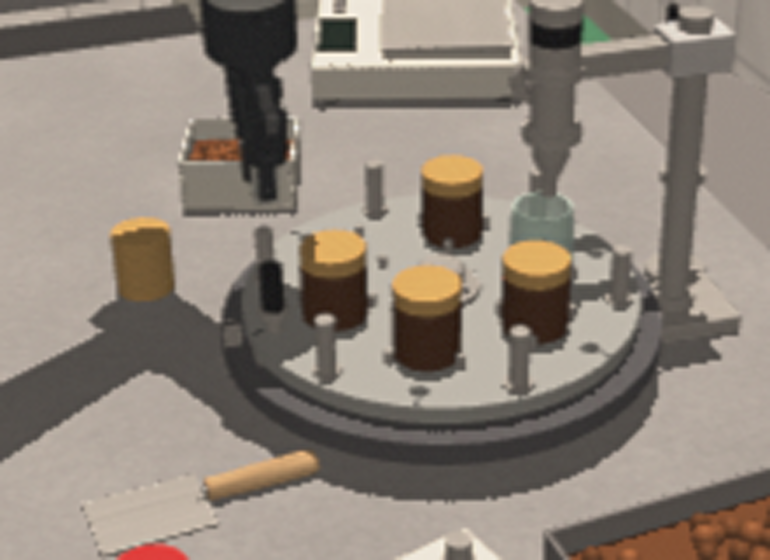

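Request:
{"name": "jog_arm", "arguments": {
  "rows": [
    {"tx": 0, "ty": 0.08, "tz": 0, "rx": 0, "ry": 0, "rz": 0},
    {"tx": 0, "ty": 0.17, "tz": 0, "rx": 0, "ry": 0, "rz": 0},
    {"tx": 0, "ty": 0.225, "tz": 0, "rx": 0, "ry": 0, "rz": 0},
    {"tx": 0, "ty": 0.225, "tz": 0, "rx": 0, "ry": 0, "rz": 0},
    {"tx": -0.01, "ty": 0.225, "tz": 0, "rx": 0, "ry": 0, "rz": 0},
    {"tx": -0.016, "ty": 0.225, "tz": 0, "rx": 0, "ry": 0, "rz": 0},
    {"tx": -0.02, "ty": 0.225, "tz": 0, "rx": 0, "ry": 0, "rz": 0}
  ]
}}

```text
time: 14.35
tool_pos: [0.4565, 0.0389, 0.0865]
ee_rot: [-0.499, 0.5, -0.5, 0.501]
force: [1.0, -0.4, 0.2]
width: 0.0351
```

```bash
cat > look.py <<'E'
import sys
from h import *
f=eyes.grab_frame("wrist"); s=robot.read_state(); print(s["time"],s["tool_pos"].round(4),s["force"].round(2))
n=sys.argv[1]
g=eyes.grab_frame("side")
a=f["img"][200:400,300:560]; b=cv2.resize(g["img"][180:240,230:290],None,fx=6,fy=6,interpolation=cv2.INTER_CUBIC)
a=cv2.resize(a,None,fx=1.6,fy=1.6)
o=np.zeros((360,360+a.shape[1],3),np.uint8); o[:,:360]=b; o[:a.shape[0],360:]=a
cv2.imwrite(f"pics/{n}.png",o)
E
python3 look.py L1; python3 - <<'E'
from h import *
A=np.array([.591,-.033]); 
p0=None
for th in np.arange(155,142,-.76):
    t=np.radians(th); p=A+.15*np.array([np.cos(t),np.sin(t)])
    if p0 is not None: print(round(th,1),(-(p-p0)[1]/.3).round(4),((p-p0)[0]/.3).round(4),p.round(4), "hole y", round(-.033+.148*np.sin(np.radians(th+30)),4))
    p0=p
E
```

```text
14.4 [0.4565 0.0391 0.0865] [-0.63  0.27  0.73]
154.2 -0.006 0.0028 [0.4559 0.0322] hole y -0.0439
153.5 -0.006 0.0029 [0.4568 0.034 ] hole y -0.042
152.7 -0.0059 0.003 [0.4577 0.0358] hole y -0.04
152.0 -0.0059 0.0031 [0.4586 0.0375] hole y -0.0381
151.2 -0.0058 0.0032 [0.4596 0.0393] hole y -0.0361
150.4 -0.0058 0.0032 [0.4605 0.041 ] hole y -0.0341
149.7 -0.0057 0.0033 [0.4615 0.0427] hole y -0.0322
148.9 -0.0057 0.0034 [0.4625 0.0444] hole y -0.0302
148.2 -0.0057 0.0035 [0.4636 0.0461] hole y -0.0282
147.4 -0.0056 0.0035 [0.4646 0.0478] hole y -0.0263
146.6 -0.0056 0.0036 [0.4657 0.0495] hole y -0.0243
145.9 -0.0055 0.0037 [0.4668 0.0511] hole y -0.0224
145.1 -0.0055 0.0038 [0.4679 0.0528] hole y -0.0204
144.4 -0.0054 0.0038 [0.4691 0.0544] hole y -0.0185
143.6 -0.0054 0.0039 [0.4703 0.056 ] hole y -0.0165
142.8 -0.0053 0.004 [0.4715 0.0576] hole y -0.0146
142.1 -0.0053 0.004 [0.4727 0.0592] hole y -0.0126
```

View pics/L1.png

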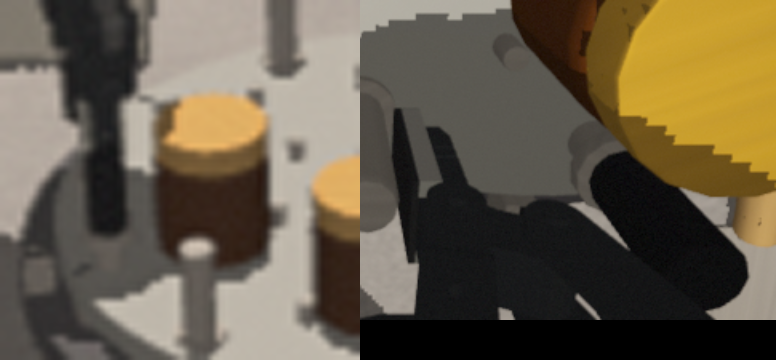

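Request:
{"name": "jog_arm", "arguments": {
  "rows": [
    {"tx": -0.003, "ty": 0, "tz": 0.001, "rx": 0, "ry": 0, "rz": 0},
    {"tx": -0.006, "ty": 0, "tz": 0.002, "rx": 0, "ry": 0, "rz": 0},
    {"tx": -0.008, "ty": 0, "tz": 0.003, "rx": 0, "ry": 0, "rz": 0},
    {"tx": -0.01, "ty": 0, "tz": 0.004, "rx": 0, "ry": 0, "rz": 0}
  ]
}}

```text
time: 14.78
tool_pos: [0.4567, 0.0412, 0.0855]
ee_rot: [0.5, -0.5, 0.5, -0.5]
force: [0.1, -3.8, 2.8]
width: 0.0355
```

Request:
{"name": "jog_arm", "arguments": {
  "rows": [
    {"tx": -0.002, "ty": 0, "tz": 0.001, "rx": 0, "ry": 0, "rz": 0},
    {"tx": -0.004, "ty": 0, "tz": 0.002, "rx": 0, "ry": 0, "rz": 0},
    {"tx": -0.006, "ty": 0, "tz": 0.003, "rx": 0, "ry": 0, "rz": 0}
  ]
}}

```text
time: 15.03
tool_pos: [0.4575, 0.0432, 0.0852]
ee_rot: [0.5, -0.5, 0.5, -0.5]
force: [0.3, -3.9, 2.3]
width: 0.0353
```

Request:
{"name": "jog_arm", "arguments": {
  "rows": [
    {"tx": -0.002, "ty": 0, "tz": 0.001, "rx": 0, "ry": 0, "rz": 0},
    {"tx": -0.004, "ty": 0, "tz": 0.002, "rx": 0, "ry": 0, "rz": 0},
    {"tx": -0.006, "ty": 0, "tz": 0.003, "rx": 0, "ry": 0, "rz": 0}
  ]
}}

```text
time: 15.28
tool_pos: [0.4584, 0.0451, 0.0851]
ee_rot: [0.5, -0.5, 0.5, -0.5]
force: [0.0, -2.9, 2.2]
width: 0.0352
```

```bash
python3 look.py L2
```

```text
15.3333 [0.4585 0.0453 0.0851] [-0.51 -2.6   1.5 ]
```

View pics/L2.png

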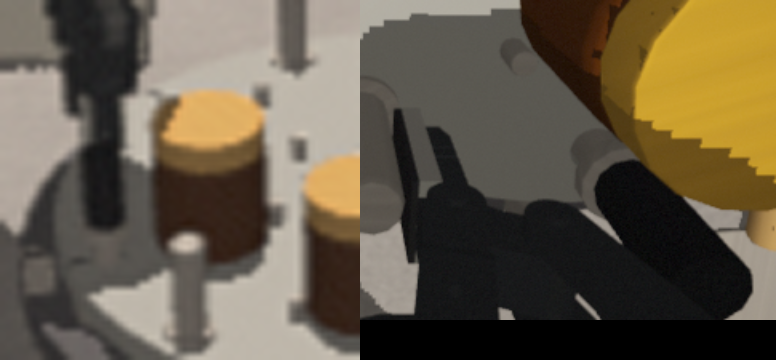

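Request:
{"name": "jog_arm", "arguments": {
  "rows": [
    {"tx": -0.002, "ty": 0, "tz": 0.001, "rx": 0, "ry": 0, "rz": 0},
    {"tx": -0.004, "ty": 0, "tz": 0.002, "rx": 0, "ry": 0, "rz": 0},
    {"tx": -0.006, "ty": 0, "tz": 0.003, "rx": 0, "ry": 0, "rz": 0}
  ]
}}

```text
time: 15.63
tool_pos: [0.4592, 0.0469, 0.0851]
ee_rot: [0.5, -0.5, 0.5, -0.5]
force: [0.8, -3.7, 1.4]
width: 0.0354
```

Request:
{"name": "jog_arm", "arguments": {
  "rows": [
    {"tx": -0.002, "ty": 0, "tz": 0.001, "rx": 0, "ry": 0, "rz": 0},
    {"tx": -0.004, "ty": 0, "tz": 0.002, "rx": 0, "ry": 0, "rz": 0},
    {"tx": -0.006, "ty": 0, "tz": 0.003, "rx": 0, "ry": 0, "rz": 0}
  ]
}}

```text
time: 15.88
tool_pos: [0.4601, 0.0488, 0.0851]
ee_rot: [0.5, -0.5, 0.5, -0.5]
force: [-0.1, -2.7, 1.2]
width: 0.0355
```

```bash
python3 look.py L3
```

```text
15.9333 [0.4602 0.0489 0.0851] [-0.76 -2.79  1.66]
```

View pics/L3.png

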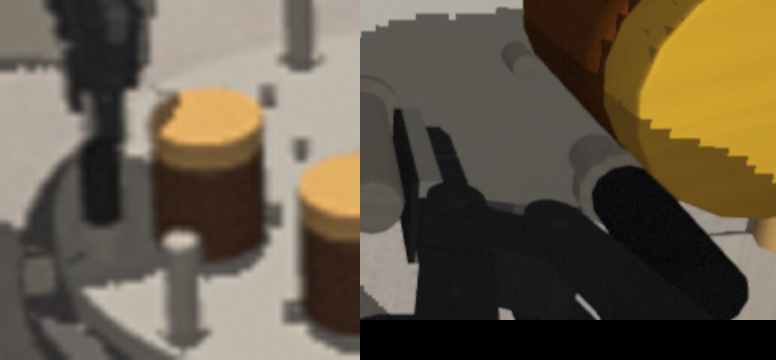

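Not dropped yet (the collar still stands high); continuing in 2 mm steps.

Request:
{"name": "jog_arm", "arguments": {
  "rows": [
    {"tx": -0.002, "ty": 0, "tz": 0.001, "rx": 0, "ry": 0, "rz": 0},
    {"tx": -0.004, "ty": 0, "tz": 0.002, "rx": 0, "ry": 0, "rz": 0},
    {"tx": -0.006, "ty": 0, "tz": 0.003, "rx": 0, "ry": 0, "rz": 0}
  ]
}}

```text
time: 16.23
tool_pos: [0.461, 0.0505, 0.0851]
ee_rot: [0.5, -0.5, 0.5, -0.5]
force: [-1.1, -3.6, 1.8]
width: 0.0351
```

```bash
python3 look.py L4
```

```text
16.2833 [0.4611 0.0507 0.0851] [-0.65 -2.03  1.28]
```

View pics/L4.png

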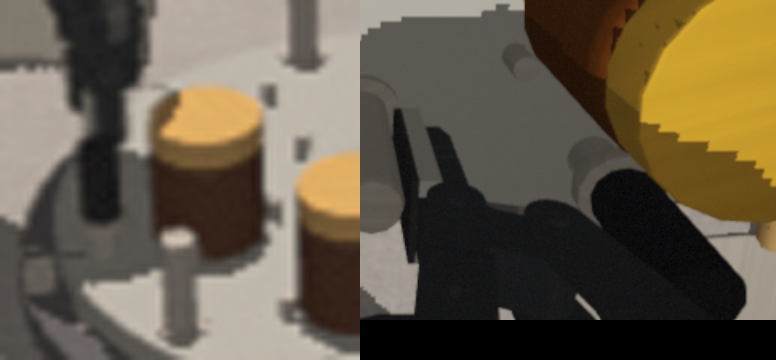

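Request:
{"name": "jog_arm", "arguments": {
  "rows": [
    {"tx": -0.002, "ty": 0, "tz": 0.001, "rx": 0, "ry": 0, "rz": 0},
    {"tx": -0.004, "ty": 0, "tz": 0.002, "rx": 0, "ry": 0, "rz": 0},
    {"tx": -0.006, "ty": 0, "tz": 0.003, "rx": 0, "ry": 0, "rz": 0}
  ]
}}

```text
time: 16.58
tool_pos: [0.462, 0.0523, 0.0851]
ee_rot: [0.5, -0.5, 0.5, -0.5]
force: [-1.3, -2.9, 1.5]
width: 0.0351
```

```bash
python3 look.py L5
```

```text
16.6333 [0.4621 0.0525 0.0851] [-0.94 -2.28  0.68]
```

View pics/L5.png

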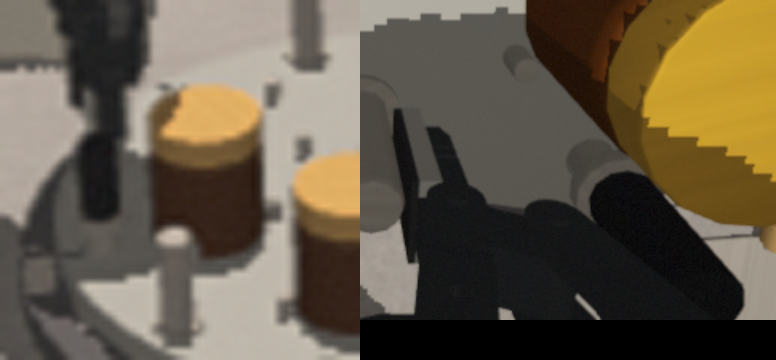

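Request:
{"name": "jog_arm", "arguments": {
  "rows": [
    {"tx": -0.002, "ty": 0, "tz": 0.001, "rx": 0, "ry": 0, "rz": 0},
    {"tx": -0.004, "ty": 0, "tz": 0.002, "rx": 0, "ry": 0, "rz": 0},
    {"tx": -0.006, "ty": 0, "tz": 0.003, "rx": 0, "ry": 0, "rz": 0}
  ]
}}

```text
time: 16.93
tool_pos: [0.4629, 0.0542, 0.0851]
ee_rot: [0.5, -0.5, 0.5, -0.5]
force: [-0.6, -3.1, 0.2]
width: 0.0355
```

```bash
python3 look.py L6
```

```text
16.9833 [0.463  0.0543 0.0851] [-0.47 -2.86  0.04]
```

View pics/L6.png

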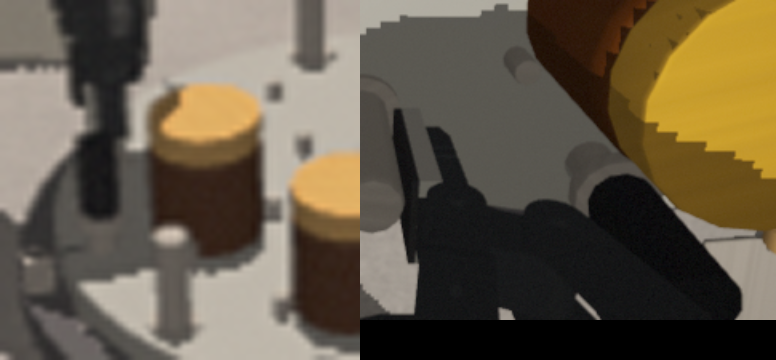

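Request:
{"name": "jog_arm", "arguments": {
  "rows": [
    {"tx": -0.002, "ty": 0, "tz": 0.001, "rx": 0, "ry": 0, "rz": 0},
    {"tx": -0.004, "ty": 0, "tz": 0.002, "rx": 0, "ry": 0, "rz": 0},
    {"tx": -0.006, "ty": 0, "tz": 0.003, "rx": 0, "ry": 0, "rz": 0}
  ]
}}

```text
time: 17.28
tool_pos: [0.4639, 0.0559, 0.0852]
ee_rot: [0.5, -0.5, 0.5, -0.5]
force: [-1.0, -4.4, -1.2]
width: 0.0349
```

```bash
python3 look.py L7
```

```text
17.3333 [0.464  0.0561 0.0852] [-0.49 -3.04 -0.55]
```

View pics/L7.png

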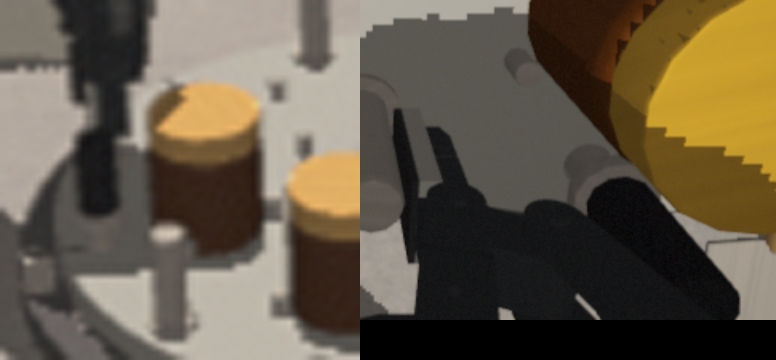

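Request:
{"name": "jog_arm", "arguments": {
  "rows": [
    {"tx": -0.002, "ty": 0, "tz": 0.001, "rx": 0, "ry": 0, "rz": 0},
    {"tx": -0.004, "ty": 0, "tz": 0.002, "rx": 0, "ry": 0, "rz": 0},
    {"tx": -0.006, "ty": 0, "tz": 0.004, "rx": 0, "ry": 0, "rz": 0}
  ]
}}

```text
time: 17.63
tool_pos: [0.4649, 0.0577, 0.0851]
ee_rot: [0.5, -0.5, 0.5, -0.5]
force: [-1.7, -3.2, -0.2]
width: 0.0348
```

```bash
python3 look.py L8
```

```text
17.6833 [0.465  0.0579 0.0852] [-1.13 -2.74 -0.53]
```

View pics/L8.png

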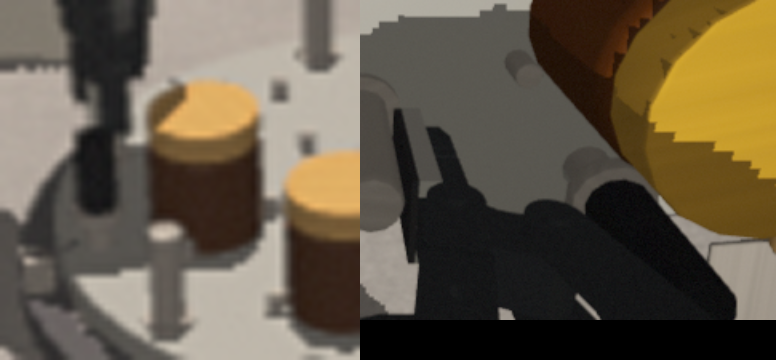

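Request:
{"name": "jog_arm", "arguments": {
  "rows": [
    {"tx": -0.002, "ty": 0, "tz": 0.001, "rx": 0, "ry": 0, "rz": 0},
    {"tx": -0.004, "ty": 0, "tz": 0.002, "rx": 0, "ry": 0, "rz": 0},
    {"tx": -0.006, "ty": 0, "tz": 0.004, "rx": 0, "ry": 0, "rz": 0}
  ]
}}

```text
time: 17.98
tool_pos: [0.466, 0.0595, 0.0851]
ee_rot: [0.5, -0.5, 0.5, -0.5]
force: [-2.5, -4.1, -0.0]
width: 0.0352
```

```bash
python3 look.py L9
```

```text
18.0333 [0.4662 0.0597 0.0852] [-1.35 -2.61 -1.01]
```

View pics/L9.png

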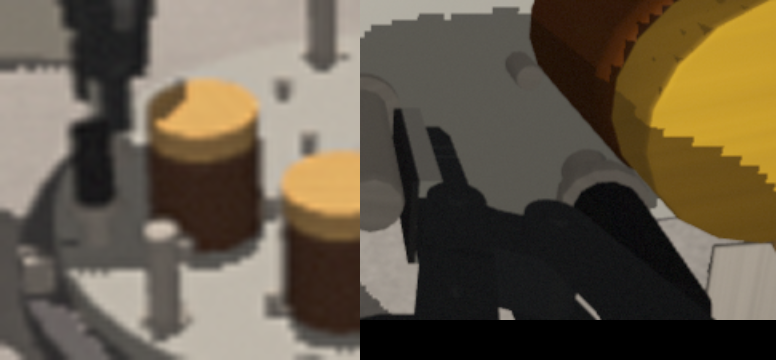

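```bash
python3 - <<'E'
from h import *
f=eyes.grab_frame("wrist"); s=robot.read_state(); print(s["time"],s["force"])
g=eyes.grab_frame("side"); cv2.imwrite("pics/s20.png",cv2.resize(g["img"][170:260,220:340],None,fx=6.5,fy=6.5,interpolation=cv2.INTER_CUBIC)); cv2.imwrite("pics/w20.png",f["img"])
E
```

```text
18.1333 [-2.13561803 -1.30795825 -0.36233064]
```

View pics/w20.png

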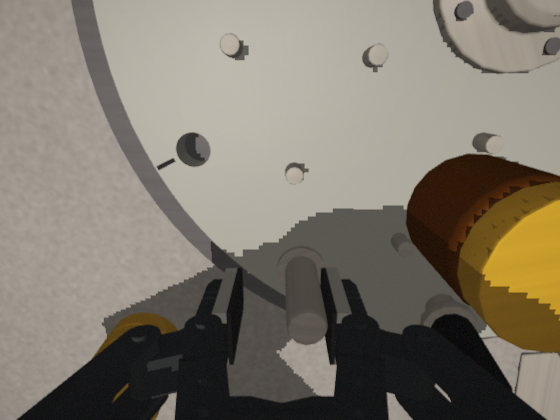

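View pics/s20.png

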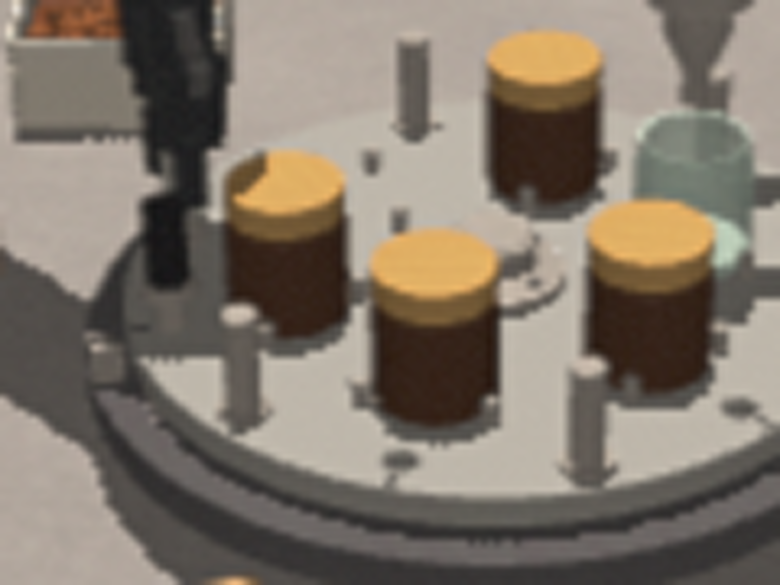

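Request:
{"name": "jog_arm", "arguments": {
  "rows": [
    {"tx": 0.015, "ty": 0, "tz": 0, "rx": 0, "ry": 0, "rz": 0},
    {"tx": 0.031, "ty": 0, "tz": 0, "rx": 0, "ry": 0, "rz": 0},
    {"tx": 0.031, "ty": 0, "tz": 0, "rx": 0, "ry": 0, "rz": 0}
  ]
}}

```text
time: 18.43
tool_pos: [0.467, 0.0501, 0.0856]
ee_rot: [-0.499, 0.5, -0.5, 0.501]
force: [-0.6, -0.1, -0.6]
width: 0.0354
```

Request:
{"name": "jog_arm", "arguments": {
  "rows": [
    {"tx": 0, "ty": 0, "tz": 0, "rx": 0, "ry": 0, "rz": 0},
    {"tx": 0, "ty": 0, "tz": 0, "rx": 0, "ry": 0, "rz": 0},
    {"tx": 0, "ty": 0, "tz": 0, "rx": 0, "ry": 0, "rz": 0}
  ],
  "grip": 192,
  "grip_force": 20
}}

```text
time: 18.68
tool_pos: [0.4666, 0.0504, 0.0853]
ee_rot: [-0.5, 0.5, -0.5, 0.5]
force: [0.0, 0.3, 0.4]
width: 0.0207
```

```bash
python3 look.py L10; python3 - <<'E'
from h import *
f=eyes.grab_frame("wrist"); cv2.imwrite("pics/w21.png",f["img"]); print(robot.read_state()["width"])
E
```

```text
18.7333 [0.4665 0.0504 0.0853] [-0.53  0.34  0.88]
0.02108757901957453
```

View pics/L10.png

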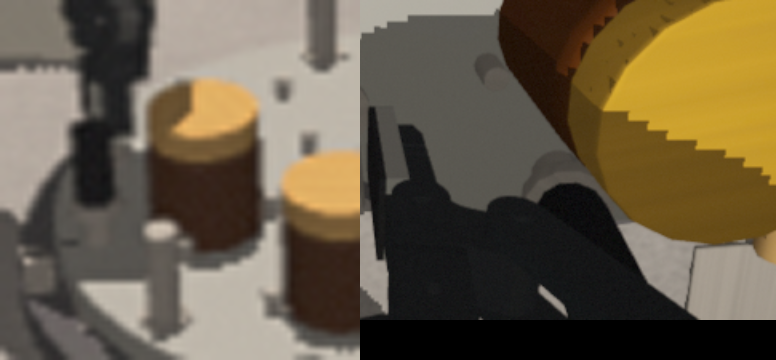

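View pics/w21.png

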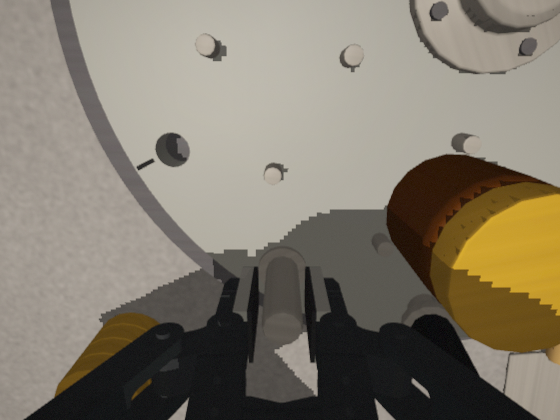

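Request:
{"name": "jog_arm", "arguments": {
  "rows": [
    {"tx": -0.004, "ty": 0, "tz": 0, "rx": 0, "ry": 0, "rz": 0},
    {"tx": -0.008, "ty": 0, "tz": 0, "rx": 0, "ry": 0, "rz": 0},
    {"tx": -0.011, "ty": 0, "tz": 0.001, "rx": 0, "ry": 0, "rz": 0},
    {"tx": -0.012, "ty": 0, "tz": 0.002, "rx": 0, "ry": 0, "rz": 0}
  ]
}}

```text
time: 19.17
tool_pos: [0.4667, 0.0535, 0.0852]
ee_rot: [0.5, -0.5, 0.5, -0.5]
force: [-0.3, -3.3, 1.0]
width: 0.0209
```

```bash
python3 look.py L11
```

```text
19.2167 [0.4668 0.0535 0.0852] [ 0.06 -3.57  0.31]
```

View pics/L11.png

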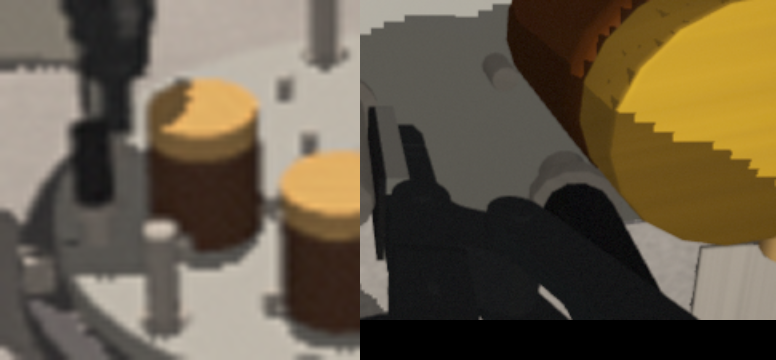

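Request:
{"name": "jog_arm", "arguments": {
  "rows": [
    {"tx": -0.0015, "ty": 0, "tz": 0.001, "rx": 0, "ry": 0, "rz": 0},
    {"tx": -0.003, "ty": 0, "tz": 0.002, "rx": 0, "ry": 0, "rz": 0},
    {"tx": -0.004, "ty": 0, "tz": 0.003, "rx": 0, "ry": 0, "rz": 0}
  ]
}}

```text
time: 19.52
tool_pos: [0.4676, 0.0549, 0.0852]
ee_rot: [-0.5, 0.5, -0.5, 0.5]
force: [0.6, -3.4, 0.7]
width: 0.0211
```

```bash
python3 look.py L12
```

```text
19.5667 [0.4677 0.0551 0.0852] [ 0.58 -2.7   0.11]
```

View pics/L12.png

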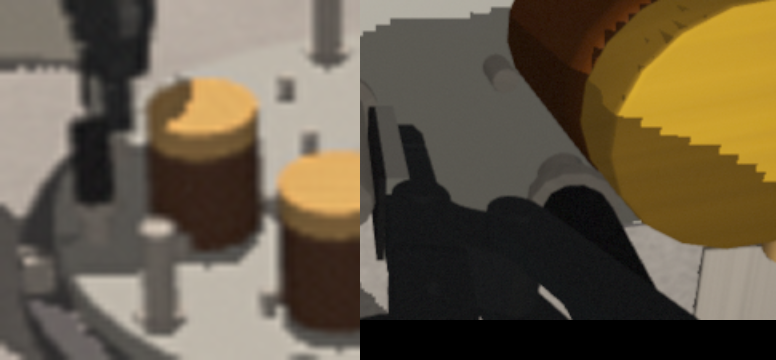

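Request:
{"name": "jog_arm", "arguments": {
  "rows": [
    {"tx": -0.0015, "ty": 0, "tz": 0.001, "rx": 0, "ry": 0, "rz": 0},
    {"tx": -0.003, "ty": 0, "tz": 0.002, "rx": 0, "ry": 0, "rz": 0},
    {"tx": -0.004, "ty": 0, "tz": 0.003, "rx": 0, "ry": 0, "rz": 0}
  ]
}}

```text
time: 19.87
tool_pos: [0.4685, 0.0563, 0.0852]
ee_rot: [-0.5, 0.5, -0.5, 0.5]
force: [-1.1, -1.6, 1.4]
width: 0.0207
```

```bash
python3 look.py L13
```

```text
19.9167 [0.4686 0.0564 0.0852] [-0.37 -2.46  2.03]
```

View pics/L13.png

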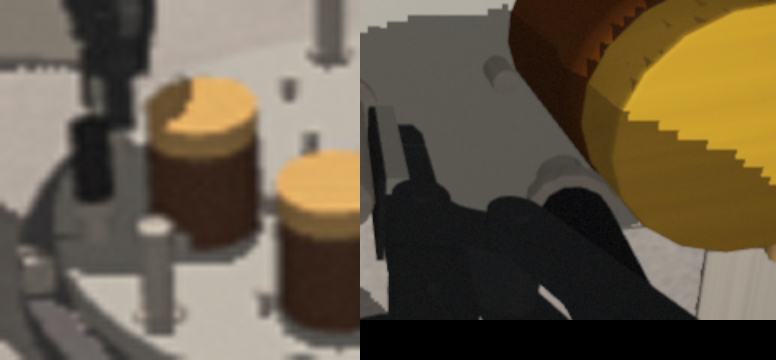

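Request:
{"name": "jog_arm", "arguments": {
  "rows": [
    {"tx": -0.0015, "ty": 0, "tz": 0.001, "rx": 0, "ry": 0, "rz": 0},
    {"tx": -0.003, "ty": 0, "tz": 0.002, "rx": 0, "ry": 0, "rz": 0},
    {"tx": -0.004, "ty": 0, "tz": 0.003, "rx": 0, "ry": 0, "rz": 0}
  ]
}}

```text
time: 20.22
tool_pos: [0.4694, 0.0575, 0.0851]
ee_rot: [-0.5, 0.5, -0.5, 0.5]
force: [-0.9, -1.5, 1.0]
width: 0.0212
```

```bash
python3 look.py L14
```

```text
20.2667 [0.4694 0.0576 0.0851] [-0.67 -2.86  0.62]
```

View pics/L14.png

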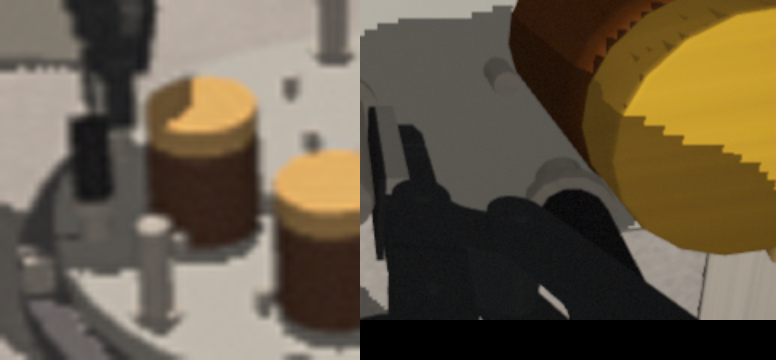

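Request:
{"name": "jog_arm", "arguments": {
  "rows": [
    {"tx": -0.0015, "ty": 0, "tz": 0.001, "rx": 0, "ry": 0, "rz": 0},
    {"tx": -0.003, "ty": 0, "tz": 0.002, "rx": 0, "ry": 0, "rz": 0},
    {"tx": -0.004, "ty": 0, "tz": 0.003, "rx": 0, "ry": 0, "rz": 0}
  ]
}}

```text
time: 20.57
tool_pos: [0.4705, 0.0588, 0.0851]
ee_rot: [-0.5, 0.5, -0.5, 0.5]
force: [-1.1, -1.5, 0.4]
width: 0.0211
```

```bash
python3 look.py L15; python3 - <<'E'
from h import *
g=eyes.grab_frame("side"); cv2.imwrite("pics/s22.png",cv2.resize(g["img"][170:260,220:340],None,fx=6.5,fy=6.5,interpolation=cv2.INTER_CUBIC))
E
```

```text
20.6167 [0.4705 0.0588 0.0851] [-0.47 -2.01  0.35]
```

View pics/L15.png

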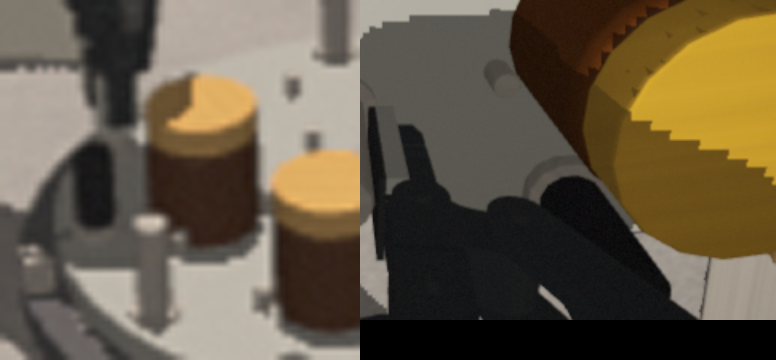

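View pics/s22.png

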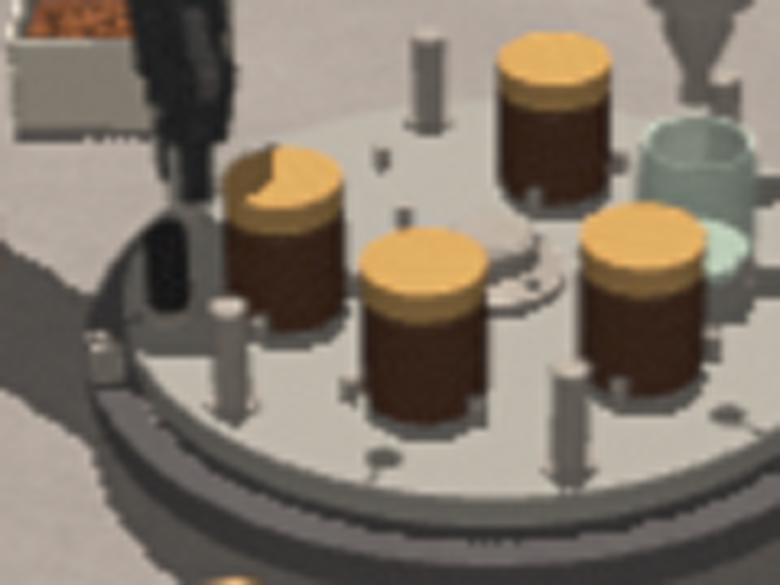

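Request:
{"name": "jog_arm", "arguments": {
  "rows": [
    {"tx": 0.004, "ty": 0, "tz": 0, "rx": 0, "ry": 0, "rz": 0},
    {"tx": 0.007, "ty": 0, "tz": 0, "rx": 0, "ry": 0, "rz": 0},
    {"tx": 0.007, "ty": 0, "tz": 0, "rx": 0, "ry": 0, "rz": 0}
  ],
  "grip": 150
}}

```text
time: 20.97
tool_pos: [0.471, 0.0568, 0.0854]
ee_rot: [-0.5, 0.5, -0.5, 0.501]
force: [-0.3, -0.0, -0.1]
width: 0.0351
```

Request:
{"name": "jog_arm", "arguments": {
  "rows": [
    {"tx": 0, "ty": -0.06, "tz": 0, "rx": 0, "ry": 0, "rz": 0},
    {"tx": 0, "ty": -0.16, "tz": 0, "rx": 0, "ry": 0, "rz": 0},
    {"tx": 0, "ty": -0.25, "tz": 0, "rx": 0, "ry": 0, "rz": 0},
    {"tx": 0, "ty": -0.3, "tz": 0, "rx": 0, "ry": 0, "rz": 0},
    {"tx": -0.1, "ty": -0.3, "tz": -0.1, "rx": 0, "ry": 0, "rz": 0},
    {"tx": -0.2, "ty": -0.3, "tz": -0.15, "rx": 0, "ry": 0, "rz": 0},
    {"tx": -0.25, "ty": -0.3, "tz": -0.2, "rx": 0, "ry": 0, "rz": 0},
    {"tx": -0.25, "ty": -0.3, "tz": -0.2, "rx": 0, "ry": 0, "rz": 0},
    {"tx": -0.25, "ty": -0.3, "tz": -0.2, "rx": 0, "ry": 0, "rz": 0}
  ]
}}

```text
time: 21.72
tool_pos: [0.4103, 0.1324, 0.1756]
ee_rot: [-0.5, 0.499, -0.499, 0.501]
force: [-0.1, -0.1, 0.4]
width: 0.0354
```

```bash
python3 - <<'E'
from h import *
s=robot.read_state(); print(s["time"],s["tool_pos"],s["force"])
f=eyes.grab_frame("wrist"); cv2.imwrite("pics/w30.png",f["img"])
g=eyes.grab_frame("side"); cv2.imwrite("pics/s30.png",cv2.resize(g["img"][130:290,170:390],None,fx=3.5,fy=3.5,interpolation=cv2.INTER_CUBIC))
h=eyes.grab_frame("top"); cv2.imwrite("pics/t30.png",cv2.resize(h["img"][80:280,180:440],None,fx=3,fy=3,interpolation=cv2.INTER_CUBIC))
hx,hy=.591-.1472,-.0165
for z in (.116,.130,.076): print(z,"side",(proj(g,(hx,hy,z))-[170,130])*3.5,"wrist",proj(f,(hx,hy,z)))
E
```

```text
21.7167 [0.4102664  0.13236007 0.17563383] [-0.09557743 -0.13589741  0.36836413]
0.116 side [262.5637639  261.16507469] wrist [534.71977202 181.69647126]
0.13 side [261.52954795 246.44135562] wrist [552.05091681 187.74396393]
0.076 side [265.45633117 302.34539869] wrist [495.5525024  168.02952781]
```

View pics/w30.png

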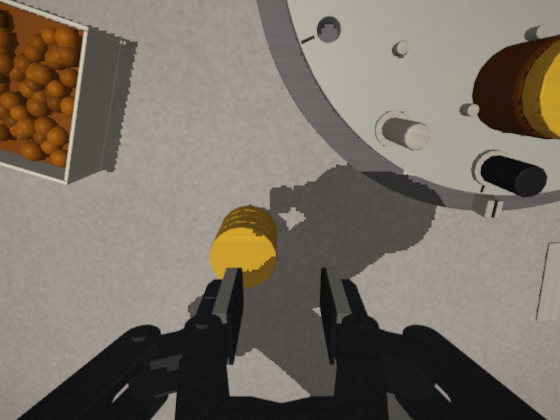

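View pics/s30.png

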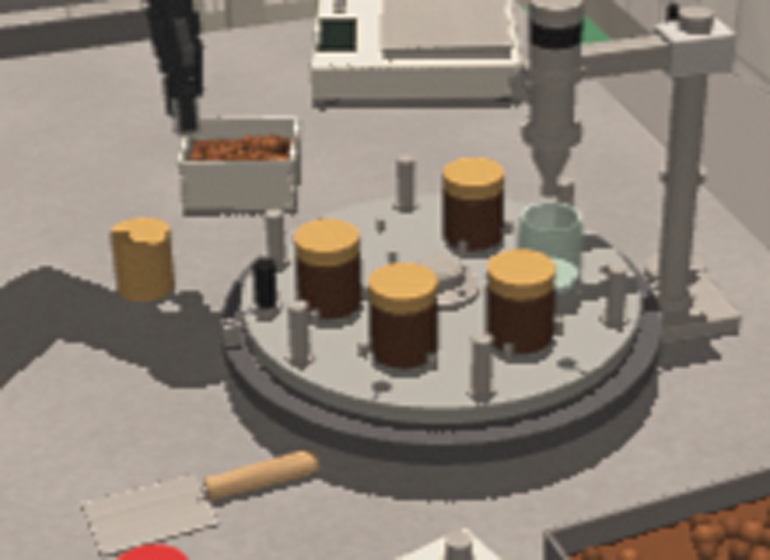

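View pics/t30.png

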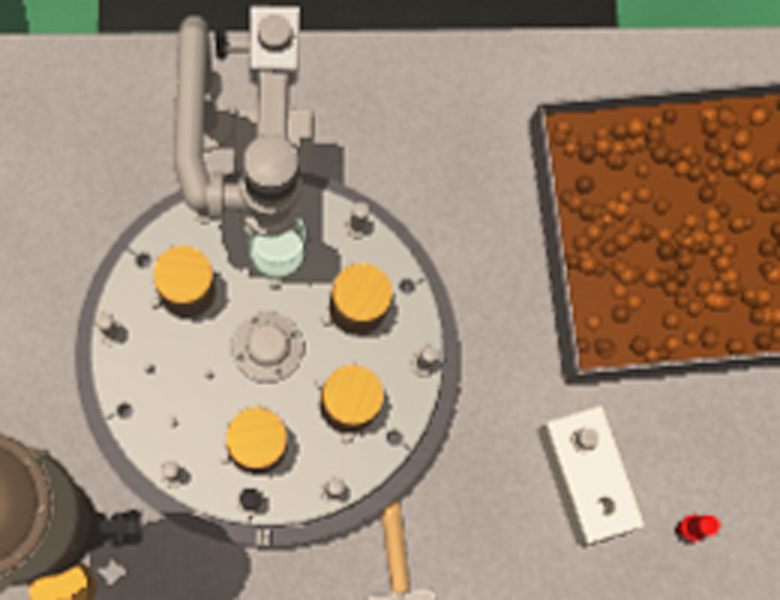

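```bash
python3 - <<'E'
from bench import robot
print(robot.finish_job())
E
```

```text
the job is handed in; nothing more can be done
None
```

I turned the table about 65° until the open jar stood under the nozzle, and the index pin dropped home under its own weight. I handed the job in at about 22 s of the 64 s allowed.

- **Turning:** I eased the table round with the fingers loosely caged around a turning post. The highest force reading in my checks during turning was about 5 N.
- **Finding the bushing:** I stood the pin in the plate hole and moved the table in 1 to 2 mm steps. The bushing was about 12 mm to the left (+y) of the pointer, at the edge of the stated range. The pin leaned a little as it came over the bushing edge, then dropped without being pushed.
- **Pin height:** In the last side and wrist pictures the pin's top fits 116 mm, which is fully home. It does not fit the 130 mm it would show if still standing on the deck. The collar is on the plate.
- **Surroundings:** All five jars stand in their nests, and the other things in view had not moved. The arm was clear of everything.

- **Not tested:** I did not push the table to test the lock.
- **Pin pickup:** The reading was 5.9 N upward when the gripper closed on the pin in the block. The cameras also disagreed by several millimetres on where the pin stood. The jaws centred it, and it went into the hole without trouble.

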